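# Tighten the monitor mast clamp with the long T-key

## Task

Take the long steel T-key from its sloping wooden rest, lower it upright into the deep shaft of the monitor-arm base and let go of it there. Then take it again by its crossbar from above, seat it fully on the square stem at the bottom of the shaft and turn the stem clockwise (seen from above) until it stops, which drives the clamp shoe home against the mast. Leave the key standing in the shaft, fully down on the stem, and leave the other things on the desk where they are.

Things in the scene. Friction and masses are not known exactly. Their poses are not given: they have to be found in the camera images.
- key: Steel T-key. Origin: centre of the open end (tip); own z runs up the shank, own y along the crossbar. Tube 24 x 24 mm from 0 to 100 mm with a 16 x 16 mm socket 20 mm deep, sides along own x, y; shank 14 x 14 mm to 190 mm; round crossbar 14 mm thick, 90 mm long, centred at 190 mm. 0.35 kg, balance at 100 mm. Starts in the rest, shank rising 25 degrees to the level bar; clear of wood above 115 mm.
- key_bar (a point): Middle of the key's crossbar: 190 mm from the tip on the key's axis; axes as the key's.
- keyrest: Fixed dark wooden rest, base plate 150 x 90 mm, 80 mm high. Origin: on the desk. A channel over its own x axis, with 9 mm rails and a low end stop, rises 25 degrees towards own +x and holds the key's tube: tip 89 mm to the own -x side of the origin, crossbar 84 mm to the +x side. The key lifts straight up out of it.
- base: Fixed dark steel block of the monitor arm, 150 (own x) x 120 (own y) x 100 mm high. Origin: centre of its underside, on the desk. The deep shaft opens in its top 30 mm to the own -x side; an aluminium mast foot, 36 mm thick, stands on top 45 mm to the +x side, reaching 145 mm above the desk; between them lies the steel clamp shoe (14 x 40 x 12 mm).
- shaft_mouth (a point): Centre of the shaft's mouth in the block's top face, 100 mm above the desk; axes as the block's. The shaft is a vertical round bore, 38 mm in diameter, 92 mm deep, with a 4 mm chamfer at the mouth. The key's tube (34 mm over its corners) enters at any yaw and is then held within about 4 degrees of upright.
- stem_top (a point): Top of the steel stem on the shaft's axis, 70 mm below the mouth: 14 x 14 mm square, sides along its own x, y (it turns with the stem), with a 5 mm high round taper above the square. The key slides over it at any quarter turn if aligned within about 8 degrees; else it stands on it, tip 70 to 75 mm below the mouth. Seated, its tip is 90 mm below. Play in turning: 9 degrees either way.
- stem (a joint): Turn of the stem, rad: 0 is open, 1.57 is its stop; it grows clockwise seen from above and starts between 0 and 0.35. At 0 the stem's axes are those of the block. It stays where it is left; turning it takes about 0.2 N m.
- shoe (a joint): Travel of the clamp shoe towards the mast, m: driven by the stem, 0 when open and 0.010 (against the mast) when the stem is at its stop.
- gamepad: Bystander, loose, to be left alone: black two-handled game controller, 60 x 125 x 42 mm. Origin: centre of its underside.
- figurine: Bystander, loose, to be left alone: small white four-legged animal figure, about 70 mm long, 67 mm high. Origin: centre of its underside.
- drinkcan: Bystander, loose, to be left alone: plain aluminium drink can, 62 mm diameter, 120 mm high. Origin: centre of its underside.
- glassbottle: Bystander, loose, to be left alone: amber glass bottle, 62 mm diameter, 220 mm high. Origin: centre of its underside.
- strawcup: Bystander, loose, to be left alone: white paper cup 82 mm across, 90 mm high, with drinking straws standing out of it to 160 mm. Origin: centre of its underside.
- books: Bystander, loose, to be left alone: stack of three books, 190 x 140 x 60 mm. Origin: centre of its underside.
- mouse: Bystander, loose, to be left alone: round black computer mouse, 62 mm across, 36 mm high. Origin: centre of its underside.
There are look-alikes about, which are no part of the job. What is shaped like the base but orange is not meant.

How it is judged:
By the outcome, as a careful person would: the job done as asked, in the order asked, and still so for the second after the job is handed in, with the robot touching nothing.
It also fails if it takes over 54 s, if anything falls off the work surface, if the arm or the gripper's body presses on something with over 40 N, if the wrist force passes 120 N, or if a joint passes its speed limit or range.

## Robot

A 7-joint arm with a two-finger parallel gripper is mounted at the origin on the work surface. World frame = base frame: x ahead of the robot, y to its left, z up, the work surface at z = 0. Lengths are in m, angles in rad, forces in N, time in s.
With the tool pointing down it reaches from about 0.425 to 0.925 m from the base axis. Payload 6.8 kg.
Tool frame: the origin (TCP) lies at the very end of the fingers, on their centre line; the grasp point (between the pads) lies 19 mm behind it; z points along the fingers, x is the direction in which the jaws open and shut, and the axes are right-handed (so a half turn about z gives the same grasp; the last joint's range is limited). The gripper opens to 85 mm and grips with 20 to 120 N. Pads are 22 mm wide; open, the fingers measure 114 mm over their backs; the gripper's body (76 mm by 85 mm) begins 54 mm behind the grasp point. The pads swing forward as they close: fully open they stand 13 mm farther back than shut.
Start: joints at [-1.237, 0.477, 0.022, 1.555, -0.011, 1.109, -0.083], TCP at [0.289, 0.61, 0.231] pointing down, gripper open.
Joint ranges: [-2.96, 2.96], [-0.34, 2.1], [-1.41, 1.46], [0.24, 2.44], [-1.37, 4.51], [0.17, 1.92], [-2.96, 2.96]. Speed limits (rad/s): [2.39, 2.39, 3.14, 3.14, 3.14, 3.14, 3.14].

## Interface

Orientations are given as a unit quaternion [w, x, y, z].
In Python, from station import get_obs, read_camera, calibration, hand_in, recognise, outline_of, place_of gives the robot as it stands.
- The arm moves only by the tool move_arm, never from a script. Its argument "steps" is a list of rows, each an object with "fingers": the finger opening in mm, from 0 to 85.4; "translation": the shift along the world's x, y, z in mm, a list of three; "turn": the turn about the world's z in rad. In form: [{"fingers": fingers, "translation": [dx, dy, dz], "turn": turn}, ...]. A call has 1 to 10 rows; each row shifts and turns the commanded pose from where the row before left it; what a row does not reach is not made up. A row lasts 1/8 s, in which the tool goes at most 62.5 mm and 10.7 degrees, less where a joint would pass 70% of its speed; a pose out of reach is approached as far as the arm can. A call with a gripper value outside its range is refused whole. The fingers move at their own pace and stop on an object; "newtons" is the grip in N (left out, the last holds). Time passes only in rows, so rows that do not move let the fingers close. It gives the time, the measured TCP pose, the force and the opening at its end, in the units of the state.
- get_obs(): the state, without advancing time (a new reading comes with each control period).
- read_camera(name): name is "side" or "top" or "wrist"; returns the picture (384x512x3 uint8, blue, green, red); there is no depth.
- calibration(name): a dict with "camera_matrix" (3x3 intrinsics, pixels), "rvec" (rotation vector, rad) and "tvec" (3), from world to camera coordinates, as OpenCV has them. Camera axes: x right, y down, z forward; pixel columns grow to the right and rows downward; lengths in m; the calibration is good to about 2 mm. A picture is of the moment at which its call begins: read the wrist's pose just before it. calibration takes no time and is no camera call; for the wrist camera it gives the pose at the moment of the call.
- hand_in(): hands the job in, once; it reports no verdict.
Trained networks look in the newest picture that a camera, given by its name, has taken for a name from the list of things; names that differ only in an ending like _2 or _b are one class to them, and where a whole thing is asked for, a point or a joint stands for the part that bears it (a point fixed in the world has none). Each returns a list of dicts, best first, with "conf" (0 to 1); they miss things now and then, are a little off and sometimes report something else, mostly with a low value. They report only what shows in the picture. A call takes as long as a camera call. They do not tell look-alikes from the thing itself.
- recognise(camera, name): "xy" ([column, row] in pixels, amid what is visible of it).
- outline_of(camera, name): "mask" (384x512 bool, what is visible of it) and "xy" ([column, row] in pixels, amid what is visible of it).
- place_of(camera, name): "xy" ([column, row] in pixels: a listed point, or the origin of a listed thing).
The state is a dict: "t": time; "q": joint angles; "joint_vel": joint speeds; "joint_torque": joint torques, N m; "eef_pos": TCP position; "tool_rot": TCP orientation; "contact_force": force on the tool from outside, world axes, zero at the start; "torque": the same for the moment, N m; "gripper_width": opening from 0.0 (shut) to 1.0 (fully open).
Only numpy, scipy, OpenCV 4.12 (cv2) and the standard library are available. Lean on these libraries where they do the work, as an engineer would, in place of code of your own. Each camera call takes 0.05 s, during which the arm holds its last target.

## Working session

There is one attempt and no reset: what is moved stays moved. The work goes in short steps, Python scripts to look and compute and a tool call to move; the robot and the scene stay as the last step left them, time stands still between calls to the robot, and variables do not carry over. Pictures are saved under pics/ and viewed, and the job is handed in when it is done.

Besides the shell and the picture viewer there is one more tool, called after ">>>" as name([rows], argument=value, ...), one row to a line, values as JSON. move_arm: Moves the arm, as the interface text tells. Its arguments: {"type":"object","properties":{"steps":{"type":"array"},"newtons":{"type":"number"}},"required":["steps"]}

```bash
mkdir -p pics; ls
python3 - <<'E'
from station import *
import cv2
o=get_obs(); print(o)
for n in ["side","top","wrist"]:
    im=read_camera(n); cv2.imwrite(f"pics/{n}0.png",im)
    c=calibration(n); print(n,c)
E
```

```text
pics
{'t': 0.0, 'q': array([-1.23712652,  0.47778104,  0.02234524,  1.5564474 , -0.01151204,
        1.10925803, -0.08311482]), 'joint_vel': array([-0.00023085,  0.00084625, -0.00266609, -0.00017257,  0.00073656,
        0.00102052,  0.00066802]), 'joint_torque': array([ 3.31811361e-05, -5.96457195e+01,  1.60807963e+00, -2.81191170e+01,
        1.25291423e-02,  9.36638389e-03,  4.15559043e-06]), 'eef_pos': array([0.28835537, 0.60967098, 0.23034029]), 'tool_rot': array([ 5.22784141e-04,  8.44849701e-01,  5.35002994e-01, -7.11406422e-04]), 'contact_force': array([-0.12287651,  0.39926342,  0.04893213]), 'torque': array([ 0.03590968, -0.01587226,  0.03222872]), 'gripper_width': 1.0003369713913681}
side {'camera_matrix': array([[485.61928529,   0.        , 254.6620675 ],
       [  0.        , 485.61928529, 198.82868428],
       [  0.        ,   0.        ,   1.        ]]), 'rvec': array([ 0.67399003, -2.39282714,  1.38377638]), 'tvec': array([0.45388721, 0.20830689, 1.25233019])}
top {'camera_matrix': array([[392.39527624,   0.        , 255.39771049],
       [  0.        , 392.39527624, 194.16537674],
       [  0.        ,   0.        ,   1.        ]]), 'rvec': array([ 2.19696525, -2.13080529,  0.13503893]), 'tvec': array([-0.02642814,  0.55506894,  1.32889684])}
wrist {'camera_matrix': array([[329.74665659,   0.        , 246.60558214],
       [  0.        , 329.74665659, 192.66150925],
       [  0.        ,   0.        ,   1.        ]]), 'rvec': array([-2.40446923, -1.52403601, -0.25644481]), 'tvec': array([-0.67596656, -0.04264553,  0.38176749])}
```

View pics/side0.png

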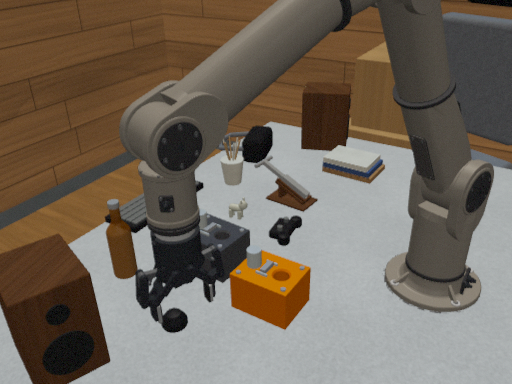

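View pics/top0.png

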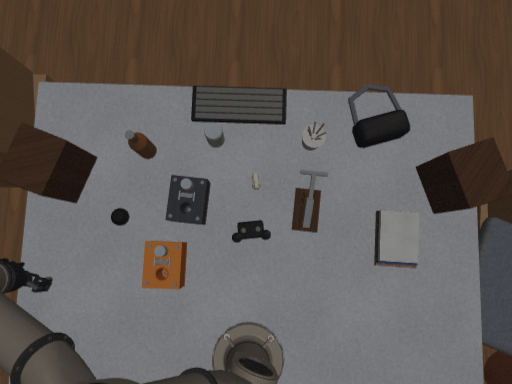

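View pics/wrist0.png

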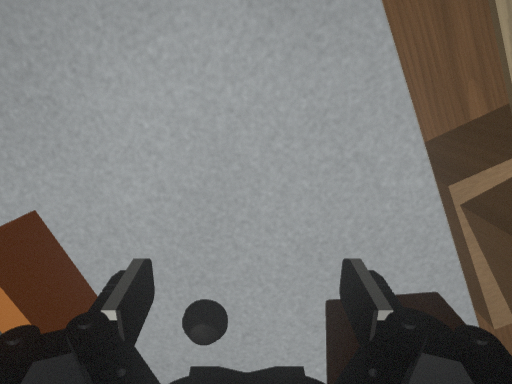

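The target base is the dark block at top-view pixel (187,200). Its look-alike is the orange block at (164,265), which is excluded by its colour. The only T-key is at (312,190), lying in its rest with the bar towards +x. Next I'll localise these.

```bash
cat > h.py <<'E'
import numpy as np,cv2
from station import *
def cam(n):
    c=calibration(n);R=cv2.Rodrigues(np.array(c["rvec"]))[0];return np.array(c["camera_matrix"]),R,np.array(c["tvec"]).reshape(3)
def ray(C,xy):
    K,R,t=C;d=R.T@np.linalg.inv(K)@np.array([xy[0],xy[1],1.]);return -R.T@t,d/np.linalg.norm(d)
def onz(C,xy,z):
    o,d=ray(C,xy);return o+d*(z-o[2])/d[2]
def tri(obs):
    A=np.zeros((3,3));b=np.zeros(3)
    for C,xy in obs:
        o,d=ray(C,xy);P=np.eye(3)-np.outer(d,d);A+=P;b+=P@o
    p=np.linalg.solve(A,b);return p,[np.linalg.norm((np.eye(3)-np.outer(ray(C,xy)[1],ray(C,xy)[1]))@(p-ray(C,xy)[0])) for C,xy in obs]
def proj(C,p):
    K,R,t=C;q=K@(R@np.array(p)+t);return q[:2]/q[2]
E
python3 - <<'E'
from h import *
T=cam("top");S=cam("side")
z={"key":.04,"key_bar":.1,"keyrest":0,"base":0,"shaft_mouth":.1}
for n in z:
    a=place_of("top",n);b=place_of("side",n)
    for e in a[:2]: print(n,"top",np.round(e["xy"],1),round(e["conf"],2),np.round(onz(T,e["xy"],z[n]),3))
    for e in b[:2]: print(n,"side",np.round(e["xy"],1),round(e["conf"],2),np.round(onz(S,e["xy"],z[n]),3))
    for x in a[:2]:
      for y in b[:2]:
        p,r=tri([(T,x["xy"]),(S,y["xy"])]); 
        if max(r)<.02: print("   tri",np.round(p,3),np.round(r,4))
E
python3 - <<'E'
import cv2
im=cv2.imread('pics/top0.png')
a=cv2.resize(im[130:300,100:360],None,fx=3,fy=3,interpolation=cv2.INTER_CUBIC);cv2.imwrite('pics/topc.png',a)
E
```

```text
key top [302.2 223.3] 0.8 [ 0.459 -0.173  0.04 ]
key side [303.2 196. ] 0.78 [ 0.454 -0.164  0.04 ]
   tri [ 0.459 -0.174  0.034] [0.0007 0.0007]
key_bar top [313.9 172.5] 0.56 [ 0.626 -0.201  0.1  ]
key_bar top [185.1 206.8] 0.41 [0.499 0.22  0.1  ]
key_bar side [264. 163.] 0.9 [ 0.626 -0.206  0.1  ]
   tri [ 0.625 -0.202  0.102] [0.0014 0.0014]
keyrest top [307.5 203.5] 0.6 [ 0.532 -0.195  0.   ]
keyrest side [285.2 197.1] 0.59 [ 0.534 -0.191  0.   ]
   tri [ 0.534 -0.195 -0.002] [0.002 0.002]
base top [192.  200.2] 0.93 [0.531 0.214 0.   ]
base top [168.7 264.8] 0.9 [0.303 0.284 0.   ]
base side [269.1 306.7] 0.85 [0.306 0.301 0.   ]
base side [214.1 259.2] 0.69 [0.534 0.214 0.   ]
   tri [0.532 0.215 0.001] [0.0015 0.0015]
   tri [ 0.307  0.289 -0.011] [0.0052 0.0052]
shaft_mouth top [158.9 271.9] 0.76 [0.286 0.293 0.1  ]
shaft_mouth top [184.6 210. ] 0.61 [0.488 0.221 0.1  ]
shaft_mouth side [221.  234.2] 0.97 [0.499 0.222 0.1  ]
shaft_mouth side [282.3 269.2] 0.64 [0.288 0.27  0.1  ]
   tri [0.283 0.288 0.114] [0.005 0.005]
   tri [0.492 0.223 0.102] [0.0046 0.0046]
```

View pics/topc.png

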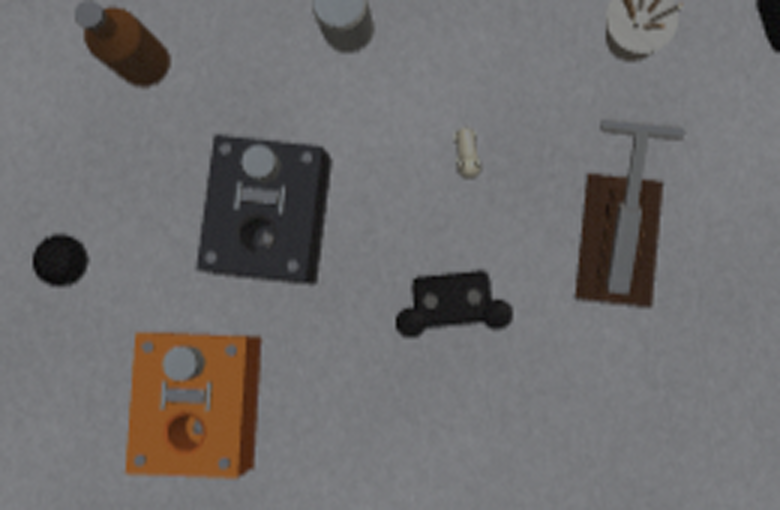

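The dark base's mouth shows at crop (260,236) and the key bar at crop (643,130). The orange block is not used. I'll move to a viewing pose over the key.

>>> move_arm([
  {"fingers": 85, "translation": [0, 0, 60], "turn": 0},
  {"fingers": 85, "translation": [0, 0, 60], "turn": -0.05},
  {"fingers": 85, "translation": [20, -55, 0], "turn": -0.1},
  {"fingers": 85, "translation": [20, -55, 0], "turn": -0.1},
  {"fingers": 85, "translation": [20, -55, 0], "turn": -0.1},
  {"fingers": 85, "translation": [20, -55, 0], "turn": -0.1},
  {"fingers": 85, "translation": [20, -55, 0], "turn": -0.1},
  {"fingers": 85, "translation": [20, -55, 0], "turn": -0.1},
  {"fingers": 85, "translation": [20, -55, 0], "turn": -0.1},
  {"fingers": 85, "translation": [20, -55, 0], "turn": -0.1},
])

```text
t: 1.9
eef_pos: [0.449, 0.1683, 0.3517]
tool_rot: [-0.0, 0.991, 0.137, 0.0]
contact_force: [2.2, -0.3, 0.8]
gripper_width: 0.993
```

>>> move_arm([
  {"fingers": 85, "translation": [20, -55, 0], "turn": -0.1},
  {"fingers": 85, "translation": [20, -55, 0], "turn": -0.1},
  {"fingers": 85, "translation": [20, -55, 0], "turn": -0.1},
  {"fingers": 85, "translation": [20, -55, 0], "turn": -0.1},
  {"fingers": 85, "translation": [20, -55, 0], "turn": -0.03},
  {"fingers": 85, "translation": [20, -50, 0], "turn": 0},
  {"fingers": 85, "translation": [0, 0, 0], "turn": 0},
  {"fingers": 85, "translation": [0, 0, 0], "turn": 0},
])

```text
t: 2.9
eef_pos: [0.5686, -0.1543, 0.3511]
tool_rot: [-0.0, 0.997, -0.075, -0.0]
contact_force: [-0.6, 0.4, -0.4]
gripper_width: 0.992
```

```bash
cat > look.py <<'E'
import sys
from h import *
im=read_camera("wrist");C=cam("wrist");o=get_obs()
print(o["t"],np.round(o["eef_pos"],4),np.round(o["tool_rot"],4),np.round(o["q"],2),"cam",np.round(-C[1].T@C[2],3), "f",np.round(o["contact_force"],1),np.round(o["torque"],2),round(o["gripper_width"],3))
np.savez(f"pics/{sys.argv[1]}.npz",K=C[0],R=C[1],t=C[2]); cv2.imwrite(f"pics/{sys.argv[1]}.png",im)
for n in sys.argv[2:]:
    for e in place_of("wrist",n)[:2]: print(n,np.round(e["xy"],1),round(e["conf"],2))
E
python3 look.py w1 key_bar key keyrest
```

```text
2.95 [ 0.5686 -0.1535  0.3512] [-4.000e-04  9.972e-01 -7.470e-02 -2.000e-04] [-0.39  0.28  0.69  1.65 -0.19  1.28  0.19] cam [ 0.581 -0.068  0.495] f [ 0.2  0.5 -0.2] [ 0.05 -0.03 -0.01] 0.995
key_bar [296.6 177.4] 0.86
key [172.  175.7] 0.56
keyrest [231.6 166.6] 0.65
```

View pics/w1.png

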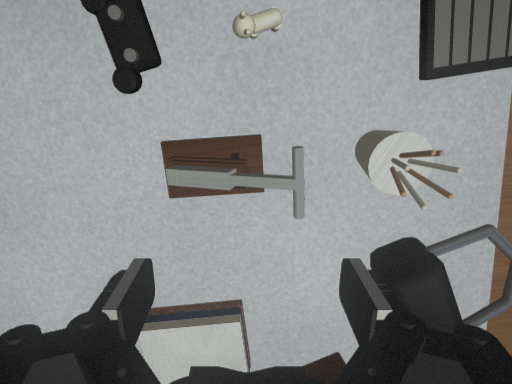

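Key bar centre is at (298,183), spanning rows 148 to 218 and vertical in the image. The tip is at (168,177) and the straw cup at about (398,160). I'll get a second wrist view for height.

>>> move_arm([
  {"fingers": 85, "translation": [30, -50, 0], "turn": 0},
  {"fingers": 85, "translation": [30, -50, -30], "turn": 0},
  {"fingers": 85, "translation": [0, 0, -50], "turn": 0},
  {"fingers": 85, "translation": [0, 0, 0], "turn": 0},
  {"fingers": 85, "translation": [0, 0, 0], "turn": 0},
])

```text
t: 3.72
eef_pos: [0.6281, -0.2515, 0.2747]
tool_rot: [-0.0, 0.997, -0.075, 0.001]
contact_force: [0.2, -0.5, 1.4]
gripper_width: 0.99
```

```bash
python3 look.py w2 key_bar strawcup
python3 - <<'E'
from station import *
import cv2
cv2.imwrite("pics/s2.png",read_camera("side"))
E
```

```text
3.775 [ 0.6284 -0.2518  0.2754] [ 1.000e-04  9.972e-01 -7.460e-02  1.800e-03] [-0.16  0.51  0.68  1.54 -0.34  1.21  0.42] cam [ 0.64  -0.166  0.419] f [ 0.2 -0.6 -0.1] [0.04 0.02 0.05] 0.994
key_bar [233.8 115.5] 0.86
strawcup [343.2  90.4] 0.97
```

View pics/w2.png

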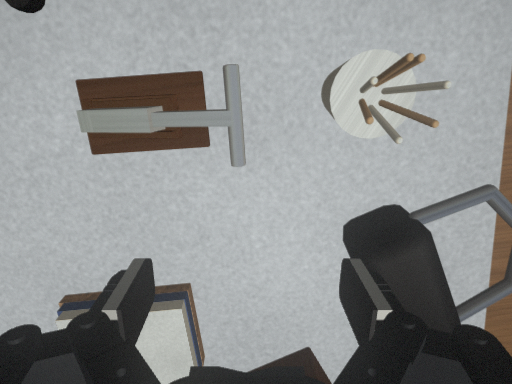

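View pics/s2.png

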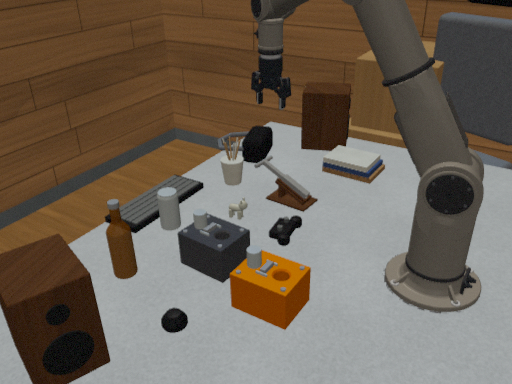

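```bash
cat > t.py <<'E'
from h import *
L=lambda n:(lambda d:(d["K"],d["R"],d["t"]))(np.load(f"pics/{n}.npz"))
A,B=L("w1"),L("w2");T=cam("top");S=cam("side")
print("axis",A[1][2],B[1][2])
e1=tri([(A,(298,148.5)),(B,(231.5,66.5))]);e2=tri([(A,(298.5,217)),(B,(238,164))])
print(e1,e2);d=e1[0]-e2[0];print(np.linalg.norm(d),np.degrees(np.arctan2(d[1],d[0])))
m=tri([(A,(298,183)),(B,(234.7,115.3))]);print("mid",m)
m=tri([(A,(296.6,177.4)),(B,(233.8,115.5))]);print("net",m)
for z in (.095,.1,.105):
  f1=onz(B,(231.5,66.5),z);f2=onz(B,(238,164),z);d=f1-f2;print(z,f1,f2,np.linalg.norm(d),np.degrees(np.arctan2(d[1],d[0])))
  f1=onz(A,(298,148.5),z);f2=onz(A,(298.5,217),z);d=f1-f2;print(z,f1,f2,np.linalg.norm(d),np.degrees(np.arctan2(d[1],d[0])))
print("cup",onz(B,(373,93),.09),onz(T,(314,140),.09))
E
python3 t.py
python3 -c "
import cv2
a=cv2.imread('pics/w2.png')[40:190,60:300];cv2.imwrite('pics/w2c.png',cv2.resize(a,None,fx=3.3,fy=3.3,interpolation=cv2.INTER_CUBIC))
a=cv2.imread('pics/w1.png')[120:240,140:340];cv2.imwrite('pics/w1c.png',cv2.resize(a,None,fx=4,fy=4,interpolation=cv2.INTER_CUBIC))"
```

```text
axis [-0.04816865 -0.32367793 -0.94494041] [-0.0445345  -0.32500044 -0.9446647 ]
(array([ 0.62982491, -0.15473361,  0.10758218]), [np.float64(7.10235976492434e-06), np.float64(7.102359764903487e-06)]) (array([ 0.62173269, -0.24267409,  0.10797124]), [np.float64(5.2710984755701735e-05), np.float64(5.2710984755734634e-05)])
0.08831287192749934 84.74249185908305
mid (array([ 0.62569735, -0.19673729,  0.10923125]), [np.float64(0.00032599670618918997), np.float64(0.0003259967061892115)])
net (array([ 0.62550527, -0.19768458,  0.0871045 ]), [np.float64(0.0018243218387967075), np.float64(0.0018243218387964688)])
0.095 [ 0.62941052 -0.15426968  0.095     ] [ 0.62091803 -0.24590689  0.095     ] 0.09202988549773242 84.70522865971782
0.095 [ 0.63140638 -0.15755783  0.095     ] [ 0.62314008 -0.2484974   0.095     ] 0.09131449141501599 84.80615124710663
0.1 [ 0.6295776  -0.15445257  0.1       ] [ 0.6212163  -0.24467422  0.1       ] 0.09060826552328811 84.70522865971776
0.1 [ 0.63077552 -0.156437    0.1       ] [ 0.62261267 -0.2462384   0.1       ] 0.0901716346337443 84.80615124710658
0.105 [ 0.62974468 -0.15463546  0.105     ] [ 0.62151456 -0.24344155  0.105     ] 0.08918664554884377 84.70522865971778
0.105 [ 0.63014466 -0.15531617  0.105     ] [ 0.62208527 -0.24397941  0.105     ] 0.08902877785247257 84.80615124710661
cup [ 0.75920892 -0.19748107  0.09      ] [ 0.73942947 -0.20174844  0.09      ]
```

View pics/w2c.png

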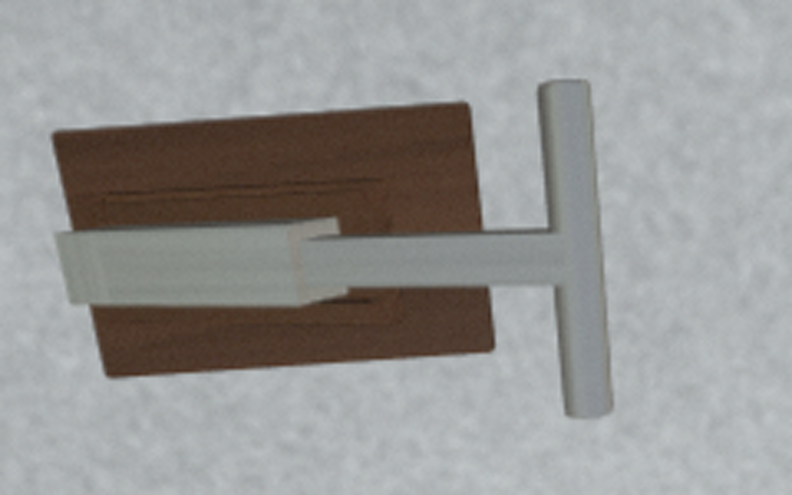

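View pics/w1c.png

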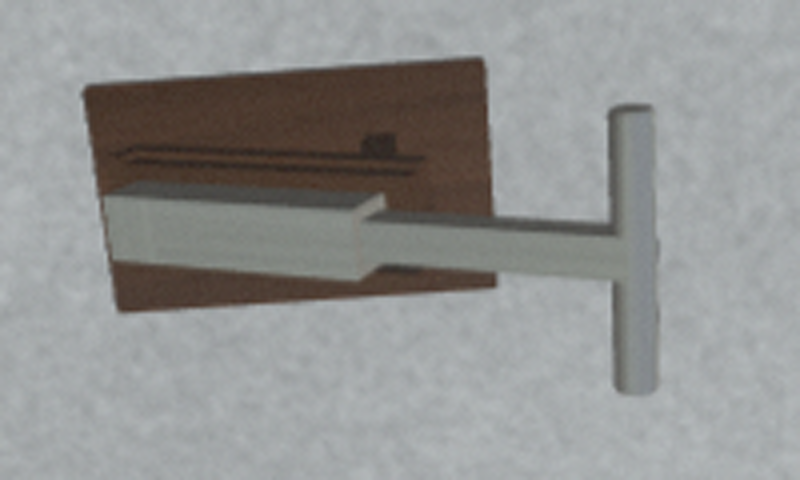

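Triangulated, the bar centre is (0.626,-0.199,0.104) and its direction 84.7°. I'll grip the half of the bar on the +y side, since the sloping shank blocks the middle, and approach with a partial opening to stay clear of the cup.

>>> move_arm([
  {"fingers": 50, "translation": [0, 38, -20], "turn": 0.03},
  {"fingers": 50, "translation": [0, 37, -30], "turn": 0.027},
  {"fingers": 50, "translation": [0, 0, -50], "turn": 0},
  {"fingers": 50, "translation": [0, 0, -20], "turn": 0},
  {"fingers": 50, "translation": [0, 0, 0], "turn": 0},
  {"fingers": 50, "translation": [0, 0, 0], "turn": 0},
])

```text
t: 4.68
eef_pos: [0.6283, -0.1788, 0.1548]
tool_rot: [0.0, 0.999, -0.048, 0.002]
contact_force: [-0.1, 0.4, -0.1]
gripper_width: 0.586
```

```bash
python3 look.py w3 key_bar
```

```text
4.725 [ 0.6284 -0.1787  0.1549] [ 4.000e-04  9.989e-01 -4.750e-02  1.700e-03] [-0.24  0.58  0.6   1.71 -0.39  0.96  0.42] cam [ 0.636 -0.092  0.298] f [-0.1 -0.1 -0.2] [-0.06 -0.01  0.01] 0.588
key_bar [245.9 249. ] 0.85
```

View pics/w3.png

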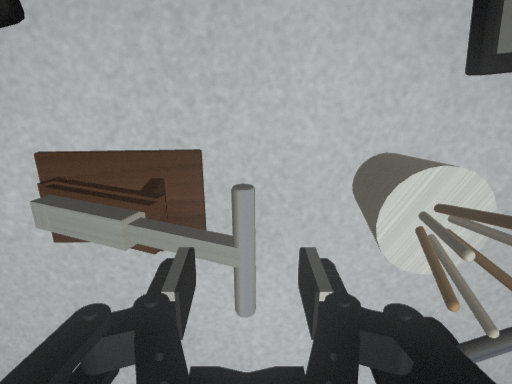

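The bar is at column 245, midway between the fingertips at about 190 and 303. I'll descend and close at 20 N.

>>> move_arm([
  {"fingers": 50, "translation": [0, 2, -40], "turn": 0},
  {"fingers": 50, "translation": [0, 0, -31], "turn": 0},
  {"fingers": 50, "translation": [0, 0, 0], "turn": 0},
  {"fingers": 0, "translation": [0, 0, 0], "turn": 0},
  {"fingers": 0, "translation": [0, 0, 0], "turn": 0},
  {"fingers": 0, "translation": [0, 0, 0], "turn": 0},
  {"fingers": 0, "translation": [0, 0, 0], "turn": 0},
  {"fingers": 0, "translation": [0, 0, 0], "turn": 0},
], newtons=20)

```text
t: 5.78
eef_pos: [0.6274, -0.1755, 0.0821]
tool_rot: [0.0, 0.999, -0.047, 0.0]
contact_force: [0.6, -1.1, 0.5]
gripper_width: 0.159
```

```bash
python3 look.py w4
```

```text
5.825 [ 0.6274 -0.1755  0.0819] [ 0.000e+00  9.989e-01 -4.690e-02  2.000e-04] [-0.21  0.67  0.55  1.76 -0.45  0.84  0.46] cam [ 0.635 -0.089  0.225] f [0.2 0.5 1. ] [-0.07  0.04  0.04] 0.153
```

View pics/w4.png

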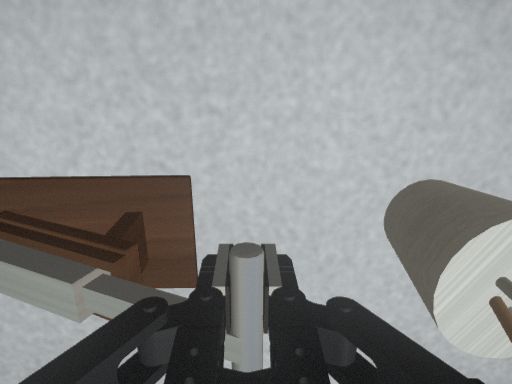

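>>> move_arm([
  {"fingers": 0, "translation": [0, 0, 15], "turn": 0},
  {"fingers": 0, "translation": [0, 0, 20], "turn": 0},
  {"fingers": 0, "translation": [0, 0, 30], "turn": 0},
  {"fingers": 0, "translation": [0, 0, 30], "turn": 0},
  {"fingers": 0, "translation": [0, 0, 30], "turn": 0},
  {"fingers": 0, "translation": [0, 0, 30], "turn": 0},
  {"fingers": 0, "translation": [0, 0, 30], "turn": 0},
  {"fingers": 0, "translation": [0, 0, 0], "turn": 0},
  {"fingers": 0, "translation": [0, 0, 0], "turn": 0},
])

```text
t: 6.95
eef_pos: [0.6267, -0.175, 0.266]
tool_rot: [-0.0, 0.999, -0.047, -0.0]
contact_force: [-0.6, 0.3, -2.7]
gripper_width: 0.151
```

```bash
python3 look.py w5
python3 - <<'E'
from station import *
import cv2
a=read_camera("side");cv2.imwrite("pics/s5.png",cv2.resize(a[60:280,160:420],None,fx=2.7,fy=2.7))
E
```

```text
7.0 [ 0.6264 -0.1749  0.2654] [-3.000e-04  9.989e-01 -4.690e-02 -1.100e-03] [-0.29  0.47  0.66  1.61 -0.31  1.17  0.35] cam [ 0.634 -0.089  0.409] f [ 0.4  0.6 -4.5] [ 0.08 -0.18 -0.01] 0.156
```

View pics/w5.png

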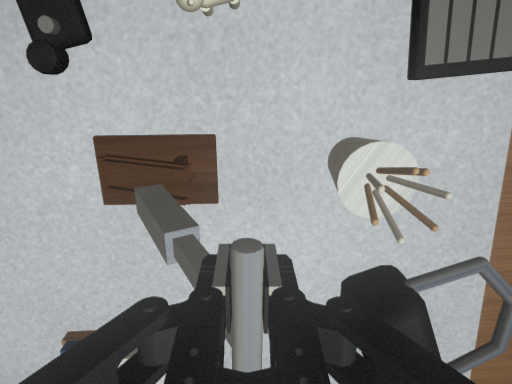

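View pics/s5.png

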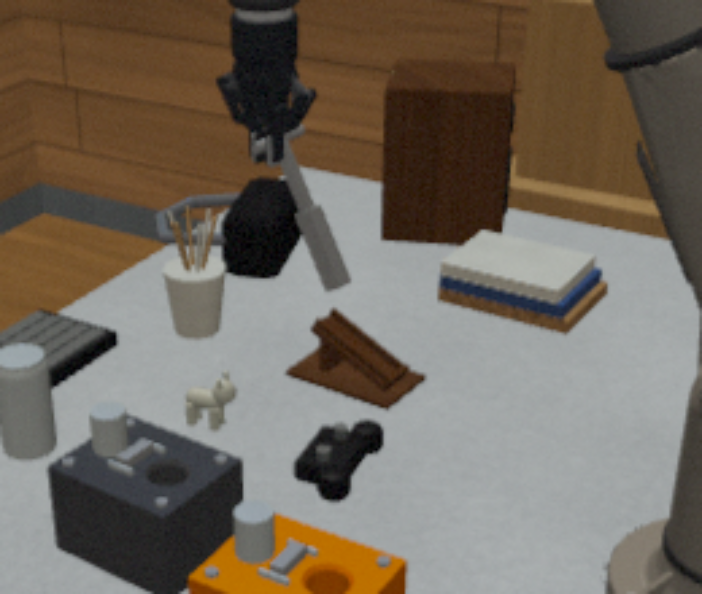

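The key left the rest and swung part way, about 30° off vertical, with its tip towards -x. I'll raise it and make a brisk -x start with a gentle stop so it swings on towards vertical.

>>> move_arm([
  {"fingers": 0, "translation": [0, 0, 60], "turn": 0},
  {"fingers": 0, "translation": [0, 0, 60], "turn": 0},
  {"fingers": 0, "translation": [-60, 0, 0], "turn": 0},
  {"fingers": 0, "translation": [-45, 10, 0], "turn": 0},
  {"fingers": 0, "translation": [-30, 20, 0], "turn": 0},
  {"fingers": 0, "translation": [-15, 40, 0], "turn": 0},
  {"fingers": 0, "translation": [0, 50, 0], "turn": 0},
  {"fingers": 0, "translation": [0, 50, 0], "turn": 0},
  {"fingers": 0, "translation": [0, 50, 0], "turn": 0},
  {"fingers": 0, "translation": [0, 50, 0], "turn": 0},
])

```text
t: 8.3
eef_pos: [0.4765, 0.0959, 0.3858]
tool_rot: [0.0, 0.999, -0.047, -0.001]
contact_force: [2.3, -0.7, -3.0]
gripper_width: 0.155
```

>>> move_arm([
  {"fingers": 0, "translation": [0, 40, 0], "turn": 0},
  {"fingers": 0, "translation": [0, 30, 0], "turn": 0},
  {"fingers": 0, "translation": [0, 0, 0], "turn": 0},
  {"fingers": 0, "translation": [0, 0, 0], "turn": 0},
])

```text
t: 8.8
eef_pos: [0.477, 0.1635, 0.3859]
tool_rot: [0.001, 0.999, -0.047, -0.001]
contact_force: [-0.9, -0.6, -3.9]
gripper_width: 0.152
```

```bash
python3 look.py w6 shaft_mouth
python3 - <<'E'
from station import *
import cv2
a=read_camera("side");cv2.imwrite("pics/s6.png",cv2.resize(a[60:280,140:400],None,fx=2.7,fy=2.7))
E
```

```text
8.85 [0.4772 0.1632 0.3861] [ 5.000e-04  9.989e-01 -4.790e-02 -4.000e-04] [-0.84  0.06  0.42  1.76 -0.03  1.33 -0.52] cam [0.485 0.25  0.529] f [ 0.4 -0.5 -2.2] [-0.01 -0.13  0.04] 0.155
shaft_mouth [259. 105.] 0.97
shaft_mouth [75.6 60.6] 0.87
```

View pics/w6.png

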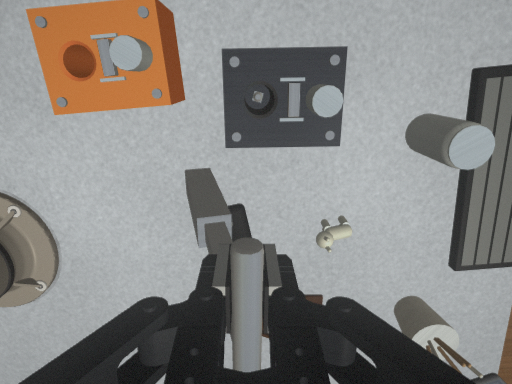

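View pics/s6.png

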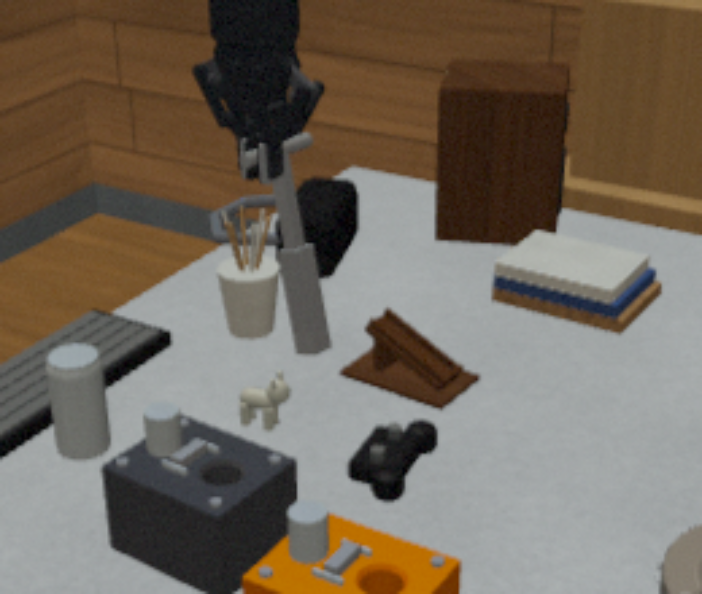

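>>> move_arm([
  {"fingers": 0, "translation": [30, 0, 0], "turn": 0},
  {"fingers": 0, "translation": [40, 0, 0], "turn": 0},
  {"fingers": 0, "translation": [40, 0, 0], "turn": 0},
  {"fingers": 0, "translation": [20, 0, 0], "turn": 0},
  {"fingers": 0, "translation": [0, 0, 0], "turn": 0},
  {"fingers": 0, "translation": [-60, 0, 0], "turn": 0},
  {"fingers": 0, "translation": [-40, 0, 0], "turn": 0},
  {"fingers": 0, "translation": [-20, 0, 0], "turn": 0},
  {"fingers": 0, "translation": [-10, 0, 0], "turn": 0},
  {"fingers": 0, "translation": [0, 0, 0], "turn": 0},
])

```text
t: 10.2
eef_pos: [0.4768, 0.1644, 0.3871]
tool_rot: [-0.0, 0.999, -0.047, 0.0]
contact_force: [0.6, 1.2, -2.5]
gripper_width: 0.15
```

```bash
python3 look.py w7 shaft_mouth
python3 - <<'E'
from station import *
import cv2
a=read_camera("side");cv2.imwrite("pics/s7.png",cv2.resize(a[60:280,140:400],None,fx=2.7,fy=2.7))
a=cv2.imread("pics/w7.png");cv2.imwrite("pics/w7c.png",cv2.resize(a[30:180,200:360],None,fx=4,fy=4,interpolation=cv2.INTER_CUBIC))
a=cv2.imread("pics/w6.png");cv2.imwrite("pics/w6c.png",cv2.resize(a[40:155,215:355],None,fx=5,fy=5,interpolation=cv2.INTER_CUBIC))
E
```

```text
10.25 [0.4775 0.1644 0.387 ] [-3.000e-04  9.989e-01 -4.710e-02  4.000e-04] [-0.86  0.06  0.44  1.76 -0.03  1.32 -0.51] cam [0.485 0.251 0.53 ] f [ 0.1  0.3 -3.1] [ 0.06 -0.03  0.03] 0.159
shaft_mouth [260.  103.3] 0.69
shaft_mouth [78.5 62.3] 0.58
```

View pics/w7.png

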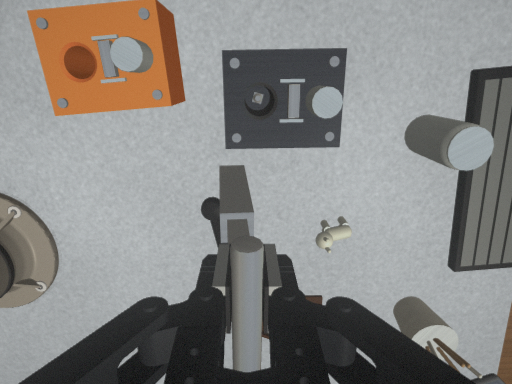

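View pics/s7.png

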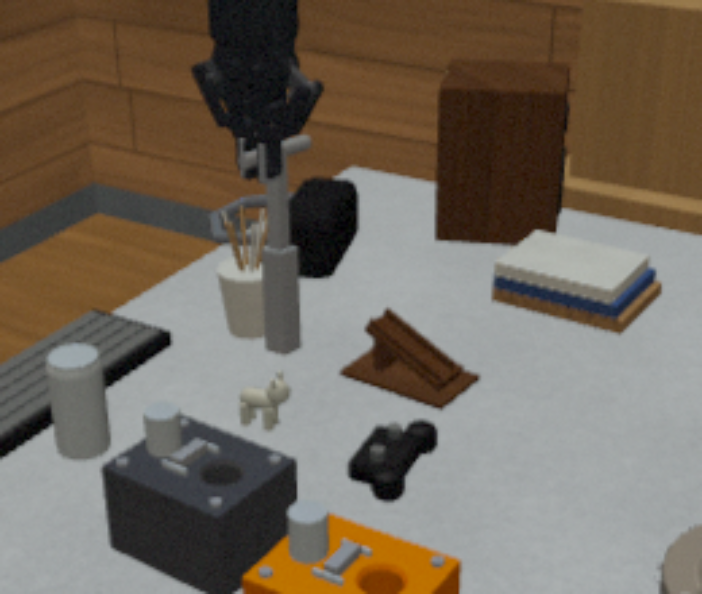

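View pics/w6c.png

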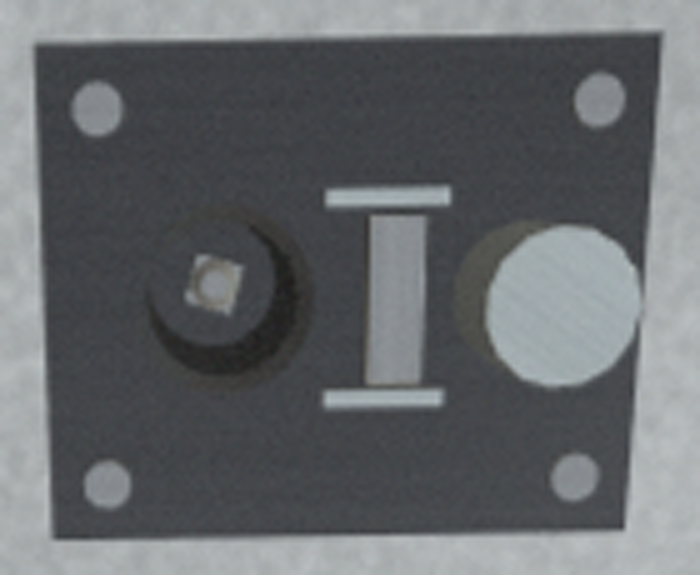

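```bash
cat > t2.py <<'E'
from h import *
L=lambda n:(lambda d:(d["K"],d["R"],d["t"]))(np.load(f"pics/{n}.npz"))
A,B=L("w6"),L("w7");T=cam("top");S=cam("side")
c=lambda p:(215+p[0]/5-.4,40+p[1]/5-.4)
print("mouth",onz(A,c((231,298)),.1), tri([(A,c((231,298))),(T,(184.6,208.7))]),tri([(A,c((231,298))),(S,(221,234.2))]))
P=[onz(A,c(p),.1) for p in [(36,45),(662,35),(625,528),(53,538)]]
print(np.round(P,4), "ctr",np.mean(P,0))
yaw=[]
for i in range(4):
    d=P[(i+1)%4]-P[i];print("edge",np.linalg.norm(d),np.degrees(np.arctan2(d[1],d[0]))%90)
s=[onz(A,c(p),.1) for p in [(97,108),(600,100),(575,477),(107,485)]]
for i in range(4):
    d=s[(i+1)%4]-s[i];print("scr",np.linalg.norm(d),np.degrees(np.arctan2(d[1],d[0]))%90)
q=[onz(A,c(p),.025) for p in [(200,256),(244,266),(232,312),(186,302)]]
print("stem ctr",np.mean(q,0),"inner",onz(A,c((215,283)),.03))
for i in range(4):
    d=q[(i+1)%4]-q[i];print("st",np.linalg.norm(d),np.degrees(np.arctan2(d[1],d[0]))%90)
yw=np.radians(-5.4)
e=np.array([.4775,.1644,.387]);
pred=e+[.0225*np.sin(yw),-.0225*np.cos(yw),.019-.19]
X=np.array([np.cos(yw),np.sin(yw),0])*.012;Y=np.array([-np.sin(yw),np.cos(yw),0])*.012
for n,p in dict(tipc=pred,a=pred-X+Y,b=pred+X+Y,top_a=pred-X+Y+[0,0,.1],top_b=pred+X+Y+[0,0,.1],barend=pred+[0,0,.19]+Y/.012*.045).items(): print(n,np.round(p,4),proj(B,p))
E
python3 t2.py; python3 -c "
import cv2
a=cv2.imread('pics/w7.png');cv2.imwrite('pics/w7c.png',cv2.resize(a[150:290,180:310],None,fx=4,fy=4,interpolation=cv2.INTER_CUBIC))
a=cv2.imread('pics/w6.png');cv2.imwrite('pics/w6d.png',cv2.resize(a[75:125,235:285],None,fx=12,fy=12,interpolation=cv2.INTER_CUBIC))"
```

```text
mouth [0.50044994 0.22256346 0.1       ] (array([0.49703415, 0.22257403, 0.08999312]), [np.float64(0.0038225550828878347), np.float64(0.003822555082887725)]) (array([0.49980706, 0.22199708, 0.09931731]), [np.float64(0.0008479708808096724), np.float64(0.0008479708808096676)])
[[0.4587 0.2852 0.1   ]
 [0.6078 0.2731 0.1   ]
 [0.5987 0.1547 0.1   ]
 [0.4489 0.1663 0.1   ]] ctr [0.52854691 0.21984355 0.1       ]
edge 0.14960552059334745 85.39452714875902
edge 0.11877531885463258 85.60758723522801
edge 0.15027592523755848 85.56570353991671
edge 0.11922367819180117 85.28492880763953
scr 0.12163693439859971 85.40082849884443
scr 0.09098515611995966 85.49352429982335
scr 0.12167845785558716 85.53291930787401
scr 0.09126561824741958 85.46737434526528
stem ctr [0.49890344 0.2222016  0.025     ] inner [0.49865016 0.22279505 0.03      ]
st 0.01321466386223239 72.31534924161633
st 0.013443689785091657 70.21736577119701
st 0.013907765756456823 72.7241198353887
st 0.01358567131075014 67.3118249020283
tipc [0.4754 0.142  0.216 ] [246.64449602 192.63708016]
a [0.4646 0.1551 0.216 ] [234.6155223 181.2595774]
b [0.4885 0.1528 0.216 ] [258.69118187 181.26659117]
top_a [0.4646 0.1551 0.316 ] [229.98485766 222.77858965]
top_b [0.4885 0.1528 0.316 ] [263.77214014 222.78148888]
barend [0.4796 0.1868 0.406 ] [247.44364798 239.59290866]
```

View pics/w7c.png

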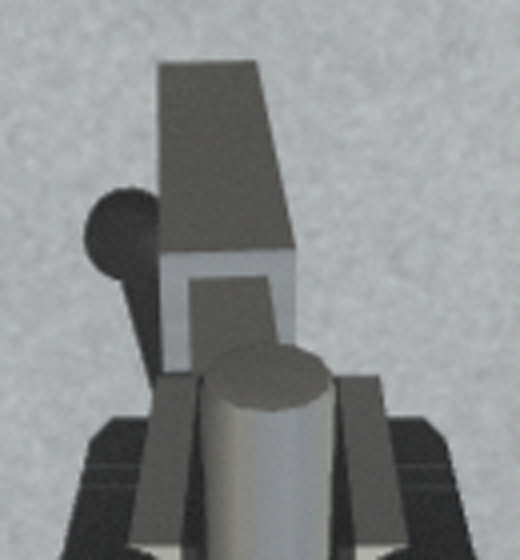

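View pics/w6d.png

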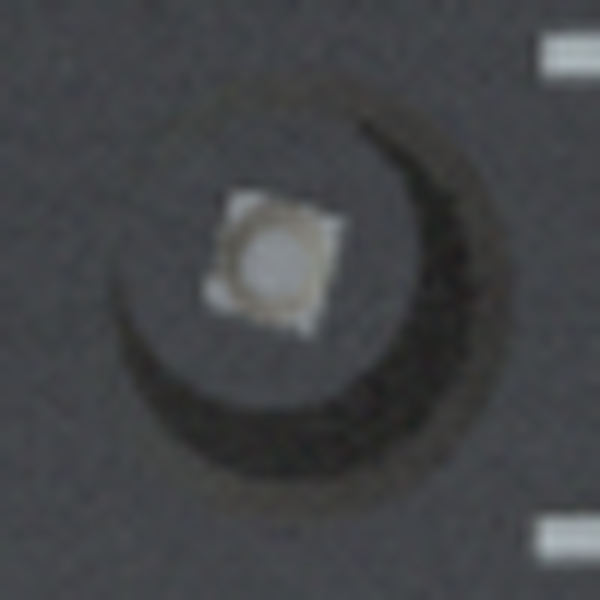

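```bash
cat > t3.py <<'E'
from h import *
L=lambda n:(lambda d:(d["K"],d["R"],d["t"]))(np.load(f"pics/{n}.npz"))
B=L("w7")
yw=np.radians(-5.4);M=lambda y:np.array([[np.cos(y),-np.sin(y)],[np.sin(y),np.cos(y)]])
e=np.array([.4775,.1644])
def mid(a,b,z): # front (+y) face edge -> axis point
    m=(onz(B,a,z)+onz(B,b,z))/2; print(z,"width",np.linalg.norm(onz(B,a,z)-onz(B,b,z))); return M(yw).T@(m[:2]-e)-[0,.012]
for dz in (0,.004):
  t=mid((219.3,165.8),(244.3,165.5),.216+dz); u=mid((220.2,212.5),(253.7,212),.316+dz)
  print("tip rel tool",t,"100mm",u)
for y in (-19.5,-5.4):
  r=M(np.radians(y))@t; print(y,"TCP target tip over mouth",np.array([.4988,.2223])-r,"upright",np.array([.4988,.2223])-M(np.radians(y))@[0,-.0225])
E
python3 t3.py
```

```text
0.216 width 0.024526508123933533
0.316 width 0.023531168327169755
tip rel tool [-0.01458411 -0.00648763] 100mm [-0.00698394 -0.0144181 ]
0.22 width 0.02421436281507495
0.32 width 0.023091941003607733
tip rel tool [-0.01440591 -0.0054577 ] 100mm [-0.00686445 -0.01275953]
-19.5 TCP target tip over mouth [0.51420142 0.22263586] upright [0.50631065 0.24350943]
-5.4 TCP target tip over mouth [0.51365559 0.22637776] upright [0.50091744 0.24470014]
```

>>> move_arm([
  {"fingers": 0, "translation": [24, 15, 0], "turn": -0.06},
  {"fingers": 0, "translation": [24, 15, 0], "turn": -0.06},
  {"fingers": 0, "translation": [24, 15, 0], "turn": -0.06},
  {"fingers": 0, "translation": [20, 15, 0], "turn": -0.065},
  {"fingers": 0, "translation": [0, 0, 0], "turn": 0},
  {"fingers": 0, "translation": [-40, 0, 0], "turn": 0},
  {"fingers": 0, "translation": [-15, 0, -20], "turn": 0},
  {"fingers": 0, "translation": [0, 0, -20], "turn": 0},
  {"fingers": 0, "translation": [0, 0, -10], "turn": 0},
  {"fingers": 0, "translation": [0, 0, 0], "turn": 0},
])

```text
t: 11.6
eef_pos: [0.5142, 0.2241, 0.3362]
tool_rot: [0.001, 0.986, -0.169, -0.0]
contact_force: [-0.1, 0.1, -2.4]
gripper_width: 0.15
```

```bash
python3 look.py w8
python3 - <<'E'
from station import *
import cv2
a=read_camera("side");cv2.imwrite("pics/s8.png",cv2.resize(a[60:280,140:400],None,fx=2.7,fy=2.7))
a=cv2.imread("pics/w8.png");cv2.imwrite("pics/w8c.png",cv2.resize(a[90:290,160:340],None,fx=3,fy=3,interpolation=cv2.INTER_CUBIC))
E
```

```text
11.65 [0.5146 0.2242 0.3369] [ 2.000e-04  9.856e-01 -1.689e-01  1.000e-04] [-0.9   0.21  0.46  1.72 -0.1   1.23 -0.76] cam [0.542 0.306 0.48 ] f [-0.   0.2 -3. ] [ 0.02  0.   -0.01] 0.156
```

View pics/w8c.png

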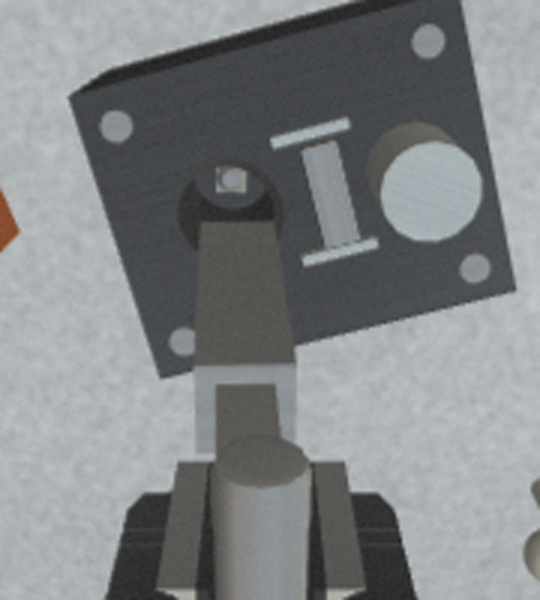

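View pics/s8.png

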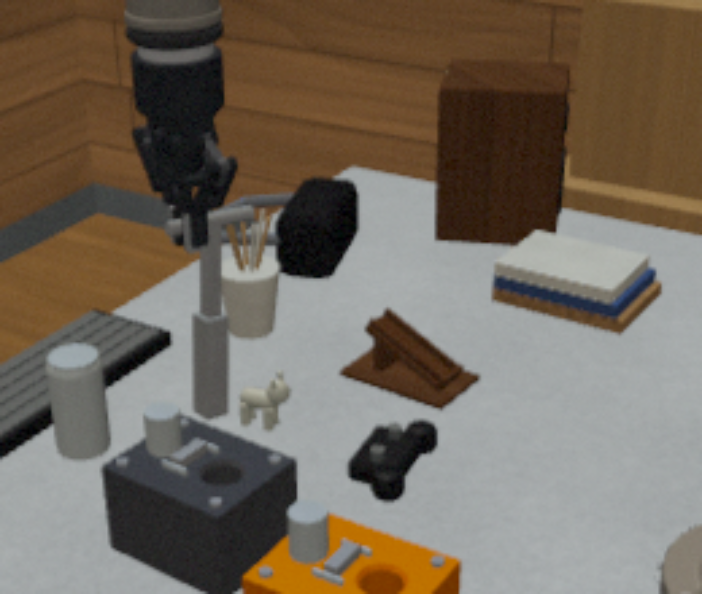

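```bash
cat > t4.py <<'E'
from h import *
L=lambda n:(lambda d:(d["K"],d["R"],d["t"]))(np.load(f"pics/{n}.npz"))
B=L("w8")
yw=2*np.arctan2(-.1689,.9856);print(np.degrees(yw));M=np.array([[np.cos(yw),-np.sin(yw)],[np.sin(yw),np.cos(yw)]])
e=np.array([.5146,.2242])
def mid(a,b,z):
    m=(onz(B,a,z)+onz(B,b,z))/2; print(z,"w",np.linalg.norm(onz(B,a,z)-onz(B,b,z))); return M.T@(m[:2]-e)-[0,.012]
t=mid((227,163.7),(251,163.7),.169); u=mid((224.7,211.4),(258.7,211),.269)
print("tip",t,"100",u)
print("TCP target",np.array([.4988,.2223])-M@t,"upright",np.array([.4988,.2223])-M@[0,-.0225])
q=[onz(B,(160+x/3-.3,90+y/3-.3),.025) for x,y in [(215,166),(246,166),(246,193),(215,193)]]
print(np.mean(q,0),[np.degrees(np.arctan2(*(q[(i+1)%4]-q[i])[[1,0]]))%90 for i in range(4)])
E
python3 t4.py;python3 -c "
import cv2
a=cv2.imread('pics/w8.png');cv2.imwrite('pics/w8d.png',cv2.resize(a[135:175,215:260],None,fx=14,fy=14,interpolation=cv2.INTER_CUBIC))"
```

```text
-19.44838024164322
0.169 w 0.023264894239348518
0.269 w 0.02351208521091841
tip [-0.00796514 -0.00395645] 100 [-0.0040781  -0.01250024]
TCP target [0.50762799 0.22337865] upright [0.50629154 0.24351619]
[0.49826816 0.2215604  0.025     ] [np.float64(70.57836910399173), np.float64(70.3093632543966), np.float64(70.57681212921509), np.float64(69.72014787530122)]
```

View pics/w8d.png

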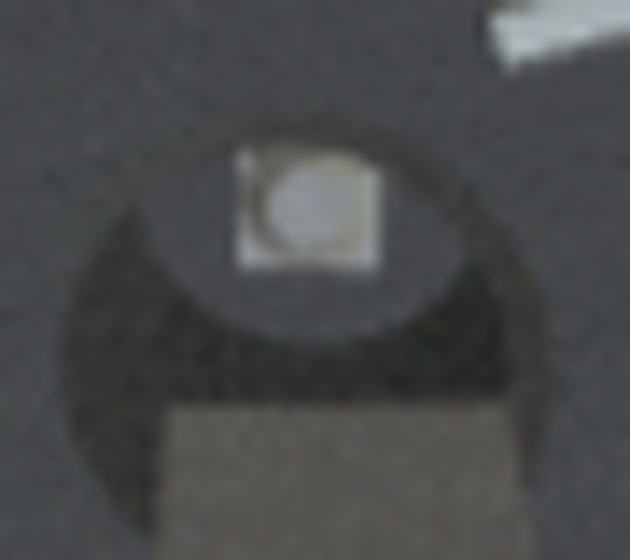

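The tool is now aligned with the stem, which measures 70.3° mod 90 against the tool's -19.4°. The key is 2° to 5° off upright. I'll put the tip over the mouth.

>>> move_arm([
  {"fingers": 0, "translation": [-4, 0, -10], "turn": 0},
  {"fingers": 0, "translation": [-3, -1, -20], "turn": 0},
  {"fingers": 0, "translation": [0, 0, -20], "turn": 0},
  {"fingers": 0, "translation": [0, 0, -7], "turn": 0},
  {"fingers": 0, "translation": [0, 0, 0], "turn": 0},
  {"fingers": 0, "translation": [0, 0, 0], "turn": 0},
])

```text
t: 12.45
eef_pos: [0.5077, 0.2238, 0.2805]
tool_rot: [-0.0, 0.986, -0.169, 0.001]
contact_force: [-0.8, 0.0, -2.2]
gripper_width: 0.153
```

```bash
python3 look.py w9
python3 - <<'E'
from station import *
import cv2
a=read_camera("side");cv2.imwrite("pics/s9.png",cv2.resize(a[120:280,160:290],None,fx=4,fy=3.7,interpolation=cv2.INTER_CUBIC))
a=cv2.imread("pics/w9.png");cv2.imwrite("pics/w9c.png",cv2.resize(a[90:290,160:340],None,fx=3,fy=3,interpolation=cv2.INTER_CUBIC))
E
```

```text
12.5 [0.5077 0.2238 0.2806] [-5.000e-04  9.857e-01 -1.687e-01  6.000e-04] [-0.9   0.24  0.45  1.81 -0.12  1.11 -0.75] cam [0.535 0.305 0.424] f [-0.5  0.  -3.7] [ 0.04  0.01 -0.01] 0.155
```

View pics/w9c.png

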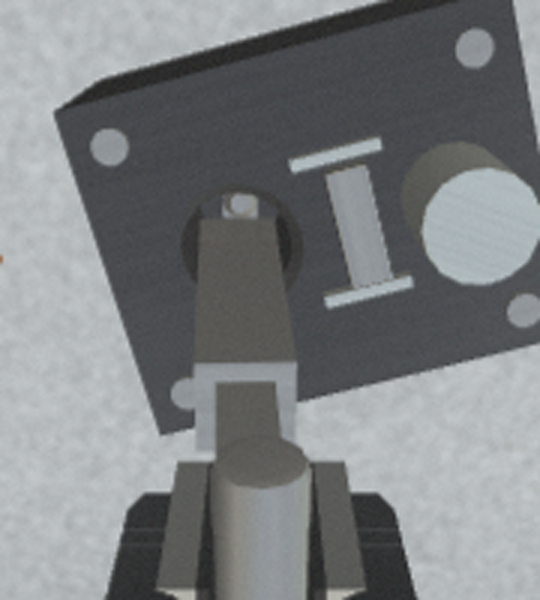

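View pics/s9.png

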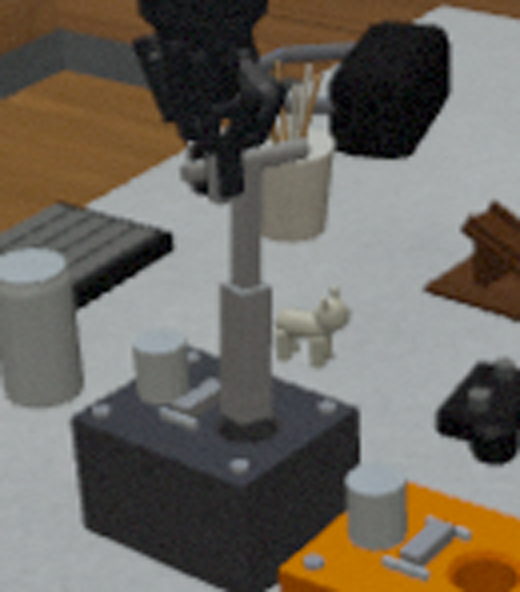

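The tip is centred over the mouth to within about 2 mm. I'll lower it slowly while bringing the bar over the axis.

>>> move_arm([
  {"fingers": 0, "translation": [1, -2, -6], "turn": 0},
  {"fingers": 0, "translation": [0, 0, -8], "turn": 0},
  {"fingers": 0, "translation": [0, 2, -6], "turn": 0},
  {"fingers": 0, "translation": [0, 3, -6], "turn": 0},
  {"fingers": 0, "translation": [0, 3, -5], "turn": 0},
  {"fingers": 0, "translation": [0, 0, 0], "turn": 0},
])

```text
t: 13.3
eef_pos: [0.5079, 0.2296, 0.2481]
tool_rot: [0.001, 0.986, -0.168, -0.0]
contact_force: [0.5, -1.0, -4.0]
gripper_width: 0.154
```

```bash
python3 look.py w10
python3 - <<'E'
from station import *
import cv2
a=read_camera("side");cv2.imwrite("pics/s10.png",cv2.resize(a[120:280,160:290],None,fx=4,fy=3.7,interpolation=cv2.INTER_CUBIC))
a=cv2.imread("pics/w10.png");cv2.imwrite("pics/w10c.png",cv2.resize(a[90:290,160:340],None,fx=3,fy=3,interpolation=cv2.INTER_CUBIC))
E
```

```text
13.35 [0.508  0.2294 0.2484] [ 4.000e-04  9.857e-01 -1.686e-01 -2.000e-04] [-0.9   0.28  0.44  1.84 -0.14  1.05 -0.74] cam [0.536 0.311 0.392] f [-0.4 -1.1 -2.6] [-0.16  0.02 -0.01] 0.152
```

View pics/w10c.png

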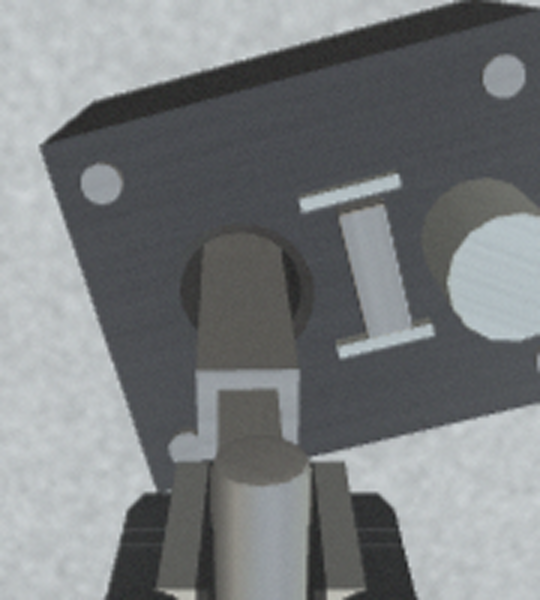

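View pics/s10.png

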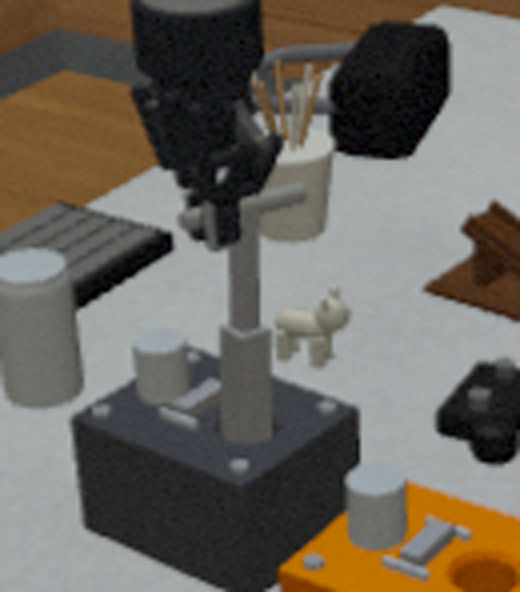

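The tip is in the mouth at low force. I'll continue to about 60 mm depth while centring the bar.

>>> move_arm([
  {"fingers": 0, "translation": [0, 3, -6], "turn": 0},
  {"fingers": 0, "translation": [0, 3, -6], "turn": 0},
  {"fingers": 0, "translation": [-1, 3, -6], "turn": 0},
  {"fingers": 0, "translation": [0, 3, -6], "turn": 0},
  {"fingers": 0, "translation": [-1, 2, -6], "turn": 0},
  {"fingers": 0, "translation": [0, 0, -5], "turn": 0},
  {"fingers": 0, "translation": [0, 0, 0], "turn": 0},
])

```text
t: 14.28
eef_pos: [0.5058, 0.2433, 0.2131]
tool_rot: [0.0, 0.986, -0.169, -0.0]
contact_force: [0.4, -0.9, -4.4]
gripper_width: 0.158
```

```bash
python3 look.py w11
python3 - <<'E'
from station import *
import cv2
a=read_camera("side");cv2.imwrite("pics/s11.png",cv2.resize(a[120:280,160:290],None,fx=4,fy=3.7,interpolation=cv2.INTER_CUBIC))
E
```

```text
14.325 [0.5059 0.2433 0.2133] [ 3.000e-04  9.856e-01 -1.688e-01 -3.000e-04] [-0.9   0.32  0.42  1.87 -0.16  0.98 -0.75] cam [0.534 0.325 0.357] f [-0.8 -0.8 -5.1] [-0.43  0.03 -0.04] 0.155
```

View pics/s11.png

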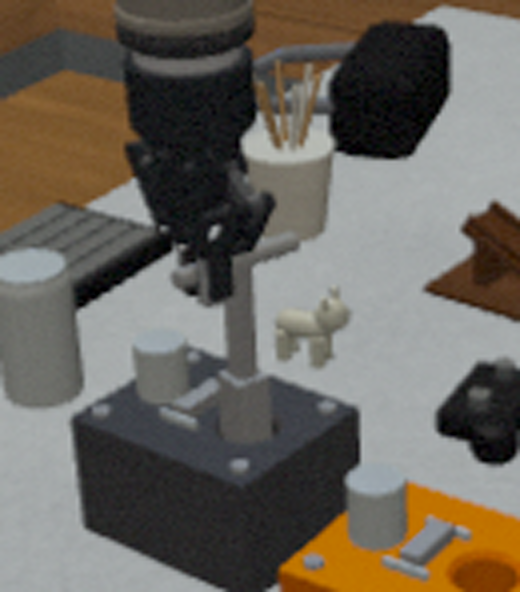

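View pics/w11.png

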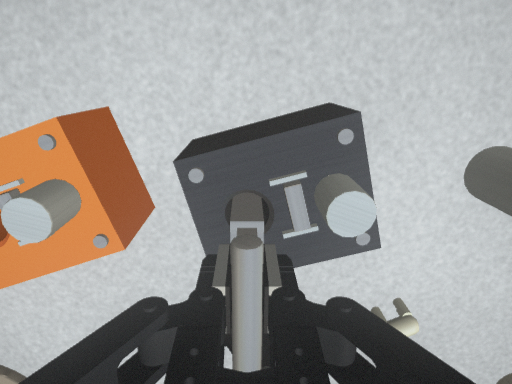

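It is about 58 mm deep. I'll lower another 10 mm and let go.

>>> move_arm([
  {"fingers": 0, "translation": [0, 1, -5], "turn": 0},
  {"fingers": 0, "translation": [0, 1, -5], "turn": 0},
  {"fingers": 0, "translation": [0, 0, 0], "turn": 0},
  {"fingers": 40, "translation": [0, 0, 0], "turn": 0},
  {"fingers": 40, "translation": [0, 0, 0], "turn": 0},
  {"fingers": 40, "translation": [0, 0, 0], "turn": 0},
  {"fingers": 40, "translation": [0, 0, 0], "turn": 0},
])

```text
t: 15.25
eef_pos: [0.5063, 0.2457, 0.2039]
tool_rot: [-0.0, 0.986, -0.169, 0.0]
contact_force: [0.3, 0.0, -0.3]
gripper_width: 0.462
```

>>> move_arm([
  {"fingers": 50, "translation": [0, 0, 40], "turn": 0},
  {"fingers": 50, "translation": [0, -5, 40], "turn": 0},
  {"fingers": 50, "translation": [0, -20, 20], "turn": 0},
  {"fingers": 50, "translation": [0, 0, 0], "turn": 0},
  {"fingers": 50, "translation": [0, 0, 0], "turn": 0},
])

```text
t: 15.88
eef_pos: [0.5056, 0.2212, 0.3027]
tool_rot: [0.0, 0.986, -0.168, -0.001]
contact_force: [-0.0, -0.5, -0.6]
gripper_width: 0.585
```

```bash
python3 look.py w12 key_bar
python3 - <<'E'
from station import *
import cv2
a=read_camera("side");cv2.imwrite("pics/s12.png",cv2.resize(a[120:280,160:290],None,fx=4,fy=3.7,interpolation=cv2.INTER_CUBIC));print(place_of("side","key_bar")[:2])
E
```

```text
15.925 [0.5054 0.2213 0.3024] [ 5.000e-04  9.858e-01 -1.682e-01 -8.000e-04] [-0.91  0.22  0.46  1.79 -0.1   1.16 -0.76] cam [0.533 0.303 0.446] f [ 0.3 -0.1 -0. ] [-0.03 -0.01  0.03] 0.584
key_bar [234.9 187.7] 0.86
[{'xy': [217.5, 204.5], 'conf': 0.73}, {'xy': [174.9, 323.0], 'conf': 0.15}]
```

View pics/s12.png

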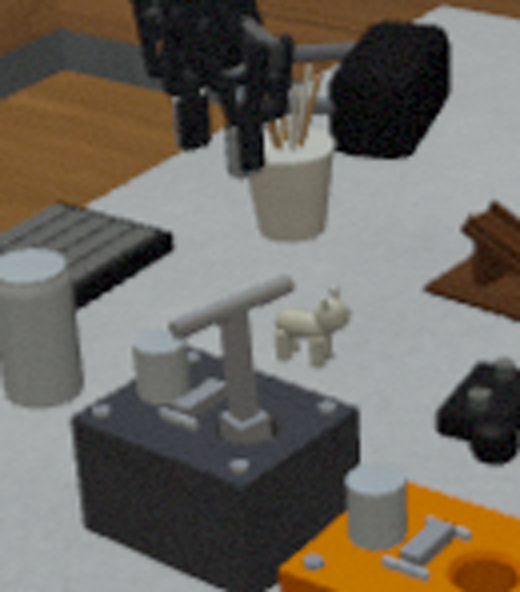

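View pics/w12.png

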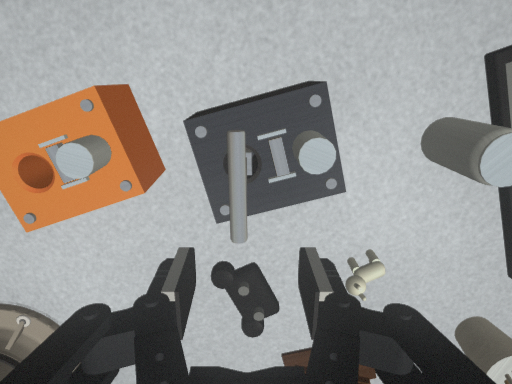

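```bash
cat > t5.py <<'E'
from h import *
L=lambda n:(lambda d:(d["K"],d["R"],d["t"]))(np.load(f"pics/{n}.npz"))
B=L("w12");S=cam("side")
sc=lambda x,y:(160+x/4-.4,120+y/3.7-.4)
for w,s in [((238,184),sc(234,303)),((234.9,187.7),(217.5,204.5))]: print("mid",tri([(B,w),(S,s)]))
a=tri([(B,(237,133)),(S,sc(174,327))]);b=tri([(B,(239,241)),(S,sc(291,283))]);print(a,b);d=a[0]-b[0];print(np.linalg.norm(d),np.degrees(np.arctan2(d[1],d[0])))
for z in (.2,.21,.22):
  p,q=onz(B,(237,133),z),onz(B,(239,241),z);d=p-q;print(z,np.linalg.norm(d),np.degrees(np.arctan2(d[1],d[0])),(p+q)/2)
E
python3 t5.py; python3 -c "
import cv2
a=cv2.imread('pics/w12.png');cv2.imwrite('pics/w12c.png',cv2.resize(a[110:260,170:350],None,fx=4,fy=4,interpolation=cv2.INTER_CUBIC))"
```

```text
mid (array([0.49907978, 0.22936767, 0.20107036]), [np.float64(0.0030501958177899147), np.float64(0.003050195817789864)])
mid (array([0.49750938, 0.22846914, 0.19420453]), [np.float64(0.0009874865546584172), np.float64(0.0009874865546582485)])
(array([0.51343978, 0.2686897 , 0.19929415]), [np.float64(0.00039387403888201187), np.float64(0.00039387403888210587)]) (array([0.48441731, 0.18356921, 0.19949945]), [np.float64(0.0006754808093950573), np.float64(0.0006754808093950181)])
0.08993244000038635 71.17280436146228
0.2 0.08941258845799485 71.1900386064304 [0.49936156 0.22675297 0.2       ]
0.21 0.08577107693360284 71.1900386064304 [0.50075103 0.22986605 0.21      ]
0.22 0.0821295654092108 71.1900386064304 [0.50214051 0.23297913 0.22      ]
```

View pics/w12c.png

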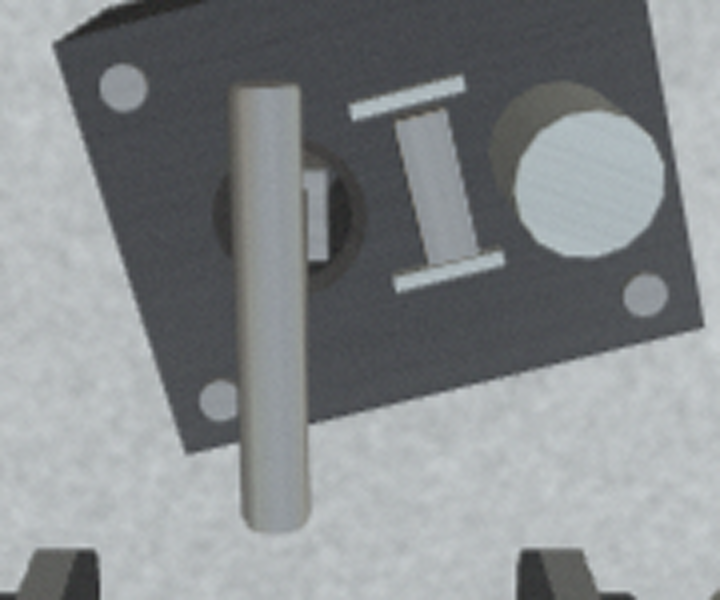

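The bar measures at z≈0.200 and yaw 71.2°, so the key dropped onto the stem when released, about 90 mm down. I'll regrip the middle of the bar from above.

>>> move_arm([
  {"fingers": 50, "translation": [-6, 4, -40], "turn": 0},
  {"fingers": 50, "translation": [0, 0, -40], "turn": 0},
  {"fingers": 50, "translation": [0, 0, -30], "turn": 0},
  {"fingers": 50, "translation": [0, 0, -11], "turn": 0},
  {"fingers": 50, "translation": [0, 0, 0], "turn": 0},
  {"fingers": 0, "translation": [0, 0, 0], "turn": 0},
  {"fingers": 0, "translation": [0, 0, 0], "turn": 0},
  {"fingers": 0, "translation": [0, 0, 0], "turn": 0},
  {"fingers": 0, "translation": [0, 0, 0], "turn": 0},
  {"fingers": 0, "translation": [0, 0, 0], "turn": 0},
], newtons=60)

```text
t: 17.32
eef_pos: [0.5007, 0.2251, 0.1839]
tool_rot: [-0.001, 0.986, -0.169, 0.001]
contact_force: [-0.8, 0.0, 6.8]
gripper_width: 0.147
```

```bash
python3 look.py w13
python3 - <<'E'
from station import *
import cv2
a=read_camera("side");cv2.imwrite("pics/s13.png",cv2.resize(a[120:280,160:290],None,fx=4,fy=3.7,interpolation=cv2.INTER_CUBIC))
E
```

```text
17.375 [0.5007 0.2251 0.1839] [-9.000e-04  9.857e-01 -1.687e-01  5.000e-04] [-0.88  0.34  0.43  1.93 -0.18  0.9  -0.7 ] cam [0.528 0.307 0.327] f [-0.9 -0.2  6.1] [ 0.06  0.42 -0.02] 0.147
```

View pics/s13.png

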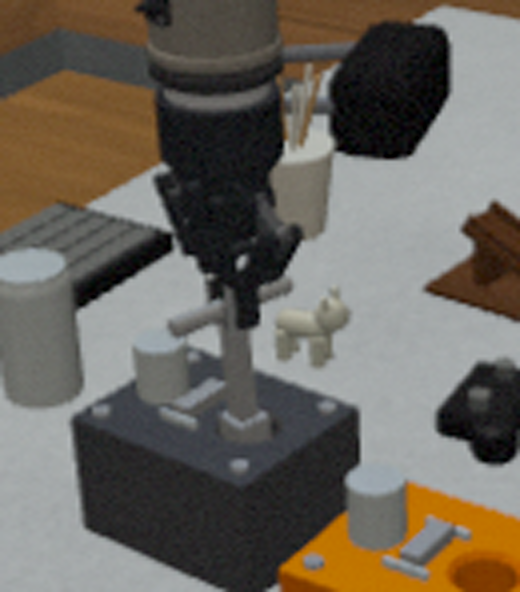

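View pics/w13.png

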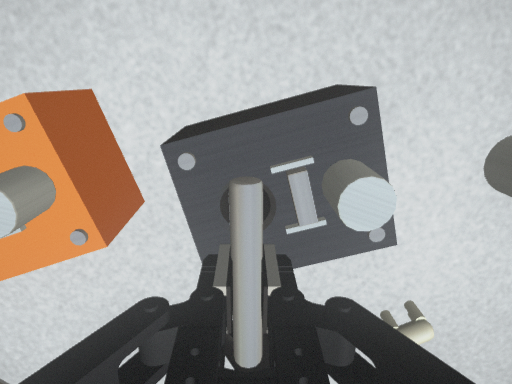

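Gripped, with about 6 N pressing down. I'll turn clockwise now.

>>> move_arm([
  {"fingers": 0, "translation": [-1, -1, -2], "turn": -0.1},
  {"fingers": 0, "translation": [0, -1, 0], "turn": -0.14},
  {"fingers": 0, "translation": [0, 0, 0], "turn": -0.14},
  {"fingers": 0, "translation": [0, 0, 0], "turn": -0.14},
  {"fingers": 0, "translation": [0, 0, 0], "turn": -0.14},
  {"fingers": 0, "translation": [0, 0, 0], "turn": 0},
])

```text
t: 18.18
eef_pos: [0.5021, 0.2233, 0.1837]
tool_rot: [-0.003, 0.877, -0.48, 0.002]
contact_force: [0.0, -1.1, 16.2]
gripper_width: 0.144
```

```bash
python3 look.py w14
python3 - <<'E'
from station import *
import cv2
a=read_camera("side");cv2.imwrite("pics/s14.png",cv2.resize(a[120:280,160:290],None,fx=4,fy=3.7,interpolation=cv2.INTER_CUBIC))
E
```

```text
18.225 [0.5021 0.2233 0.1837] [-0.0027  0.8777 -0.4791  0.0019] [-0.99  0.36  0.57  1.94 -0.25  0.9  -1.29] cam [0.572 0.271 0.328] f [ 0.2 -1.3 14.9] [-0.38  0.    0.07] 0.141
```

View pics/w14.png

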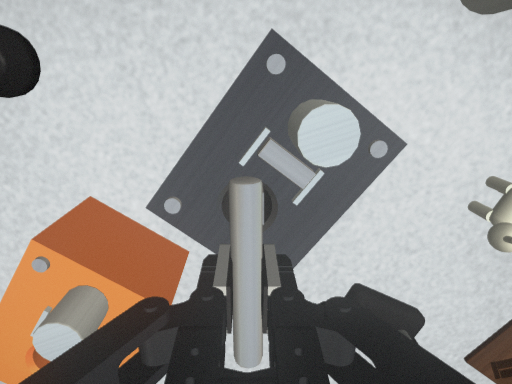

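View pics/s14.png

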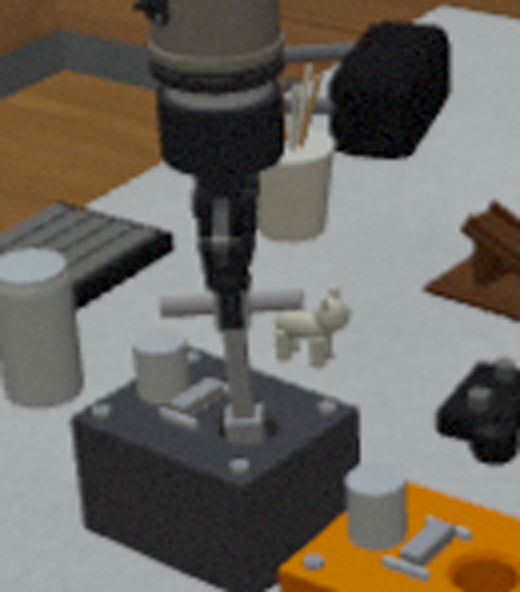

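The shoe gap is narrowing. I'll continue turning.

>>> move_arm([
  {"fingers": 0, "translation": [0, 0, 0], "turn": -0.14},
  {"fingers": 0, "translation": [0, 0, 0], "turn": -0.14},
  {"fingers": 0, "translation": [0, 0, 0], "turn": -0.14},
  {"fingers": 0, "translation": [0, 0, 0], "turn": -0.12},
  {"fingers": 0, "translation": [0, 0, 0], "turn": -0.1},
  {"fingers": 0, "translation": [0, 0, 0], "turn": 0},
])

```text
t: 19.02
eef_pos: [0.5023, 0.222, 0.1837]
tool_rot: [0.003, -0.682, 0.731, -0.002]
contact_force: [-0.3, -4.1, 17.0]
gripper_width: 0.144
```

```bash
python3 look.py w15
```

```text
19.075 [0.5023 0.222  0.1837] [ 0.0026 -0.6823  0.7311 -0.0015] [-1.1   0.39  0.73  1.95 -0.32  0.92 -1.85] cam [0.586 0.218 0.327] f [-0.4 -3.3 17.6] [-1.25  0.12  0.08] 0.144
```

>>> move_arm([
  {"fingers": 0, "translation": [0, 0, 0], "turn": -0.06},
  {"fingers": 0, "translation": [0, 0, 0], "turn": -0.06},
  {"fingers": 0, "translation": [0, 0, 0], "turn": 0},
])

```text
t: 19.45
eef_pos: [0.5023, 0.2218, 0.1837]
tool_rot: [0.003, -0.637, 0.771, -0.001]
contact_force: [-0.3, -4.3, 18.9]
gripper_width: 0.147
```

```bash
python3 look.py w16
```

```text
19.5 [0.5023 0.2218 0.1837] [ 0.0025 -0.6372  0.7707 -0.0013] [-1.13  0.4   0.76  1.95 -0.34  0.92 -1.95] cam [0.584 0.208 0.327] f [-0.7 -4.3 18.4] [-1.38  0.17  0.14] 0.146
```

View pics/w16.png

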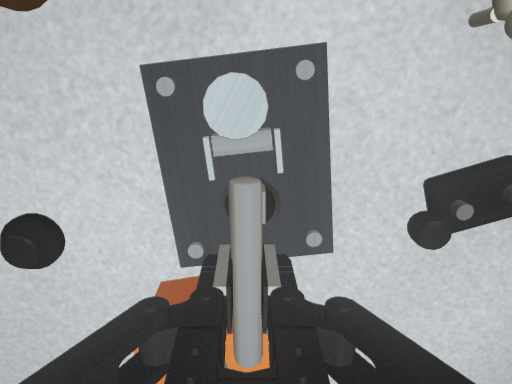

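Turned 81°, with no stop torque yet and the shoe nearly at the mast. I'll continue in small steps.

>>> move_arm([
  {"fingers": 0, "translation": [0, 0, 0], "turn": -0.05},
  {"fingers": 0, "translation": [0, 0, 0], "turn": 0},
])

```text
t: 19.75
eef_pos: [0.5022, 0.2217, 0.1837]
tool_rot: [0.002, -0.618, 0.786, -0.001]
contact_force: [0.6, -4.1, 18.8]
gripper_width: 0.147
```

```bash
python3 look.py w17
```

```text
19.8 [0.5022 0.2217 0.1837] [ 0.0024 -0.6178  0.7863 -0.0013] [-1.13  0.4   0.77  1.95 -0.35  0.92 -2.  ] cam [0.584 0.203 0.327] f [-0.8 -4.1 19.2] [-1.43  0.24  0.16] 0.147
```

>>> move_arm([
  {"fingers": 0, "translation": [0, 0, 0], "turn": -0.05},
  {"fingers": 0, "translation": [0, 0, 0], "turn": 0},
])

```text
t: 20.05
eef_pos: [0.5022, 0.2217, 0.1837]
tool_rot: [0.002, -0.598, 0.802, -0.001]
contact_force: [-0.3, -4.7, 19.2]
gripper_width: 0.15
```

```bash
python3 look.py w18
```

```text
20.1 [0.5022 0.2217 0.1837] [ 0.0025 -0.5979  0.8015 -0.0011] [-1.14  0.41  0.79  1.95 -0.36  0.92 -2.04] cam [0.582 0.199 0.327] f [-0.3 -4.  18.8] [-1.49  0.27  0.12] 0.147
```

>>> move_arm([
  {"fingers": 0, "translation": [0, 0, 0], "turn": -0.05},
  {"fingers": 0, "translation": [0, 0, 0], "turn": 0},
])

```text
t: 20.35
eef_pos: [0.5021, 0.2218, 0.1837]
tool_rot: [0.002, -0.578, 0.816, -0.001]
contact_force: [-0.2, -2.9, 19.8]
gripper_width: 0.147
```

```bash
python3 look.py w19
```

```text
20.4 [0.5021 0.2218 0.1837] [ 0.0024 -0.578   0.816  -0.0011] [-1.15  0.41  0.8   1.95 -0.36  0.93 -2.08] cam [0.581 0.195 0.327] f [-0.2 -3.8 19. ] [-1.46  0.28  0.31] 0.145
```

View pics/w19.png

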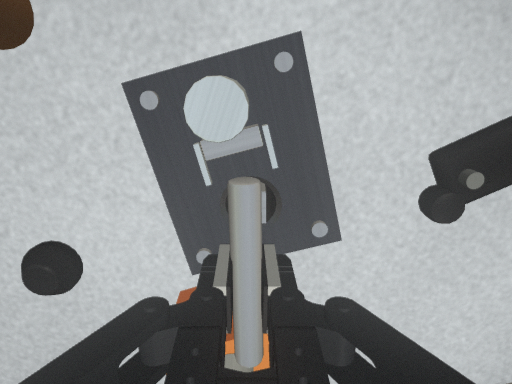

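>>> move_arm([
  {"fingers": 0, "translation": [0, 0, 0], "turn": -0.05},
  {"fingers": 0, "translation": [0, 0, 0], "turn": 0},
])

```text
t: 20.65
eef_pos: [0.502, 0.222, 0.1837]
tool_rot: [0.002, -0.558, 0.83, -0.001]
contact_force: [-1.3, -3.2, 20.2]
gripper_width: 0.149
```

```bash
python3 look.py w20
```

```text
20.7 [0.502  0.222  0.1837] [ 0.0024 -0.5578  0.83   -0.001 ] [-1.16  0.41  0.81  1.95 -0.37  0.93 -2.12] cam [0.579 0.192 0.327] f [-1.4 -5.  19.9] [-1.37  0.37  0.54] 0.145
```

>>> move_arm([
  {"fingers": 0, "translation": [0, 0, 0], "turn": -0.05},
  {"fingers": 0, "translation": [0, 0, 0], "turn": 0},
])

```text
t: 20.95
eef_pos: [0.502, 0.2222, 0.1837]
tool_rot: [0.002, -0.537, 0.844, -0.001]
contact_force: [-1.9, -2.7, 19.6]
gripper_width: 0.148
```

```bash
python3 look.py w21; python3 -c "
import cv2
a=cv2.imread('pics/w21.png');cv2.imwrite('pics/w21c.png',cv2.resize(a[20:380,90:370],None,fx=1.6,fy=1.6,interpolation=cv2.INTER_CUBIC))"
```

```text
21.0 [0.502  0.2222 0.1837] [ 0.0024 -0.5371  0.8435 -0.0009] [-1.17  0.42  0.83  1.95 -0.38  0.93 -2.16] cam [0.578 0.188 0.327] f [-1.1 -2.3 18.8] [-1.34  0.43  0.72] 0.15
```

View pics/w21c.png

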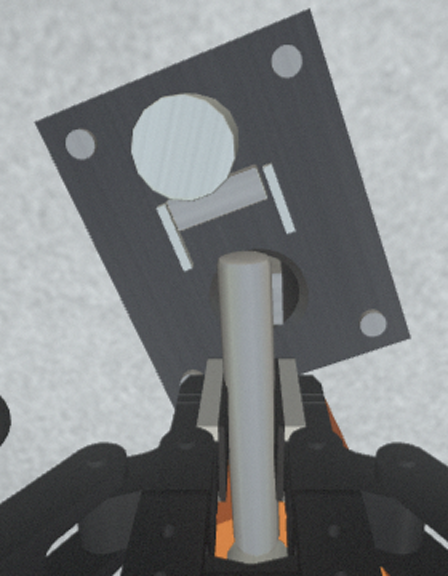

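The turning moment rose from 0.16 to 0.72 N m and the shoe touches the mast, so the stop is reached. I'll relieve the twist, let go and rise.

>>> move_arm([
  {"fingers": 0, "translation": [0, 0, 0], "turn": 0.06},
  {"fingers": 0, "translation": [0, 0, 1], "turn": 0},
  {"fingers": 50, "translation": [0, 0, 0], "turn": 0},
  {"fingers": 50, "translation": [0, 0, 0], "turn": 0},
  {"fingers": 50, "translation": [0, 0, 0], "turn": 0},
  {"fingers": 50, "translation": [0, 0, 0], "turn": 0},
  {"fingers": 50, "translation": [0, 0, 30], "turn": 0},
  {"fingers": 50, "translation": [0, 0, 50], "turn": 0},
  {"fingers": 50, "translation": [0, 0, 50], "turn": 0},
  {"fingers": 50, "translation": [0, 0, 0], "turn": 0},
])

```text
t: 22.25
eef_pos: [0.5014, 0.2231, 0.3153]
tool_rot: [0.004, -0.562, 0.827, 0.0]
contact_force: [0.5, -0.0, -0.6]
gripper_width: 0.584
```

```bash
python3 look.py w22 key_bar
python3 - <<'E'
from station import *
import cv2
a=read_camera("side");cv2.imwrite("pics/s22.png",cv2.resize(a[120:280,160:290],None,fx=4,fy=3.7,interpolation=cv2.INTER_CUBIC));print(place_of("side","key_bar")[:1])
E
```

```text
22.3 [0.5    0.2229 0.3131] [ 1.600e-03 -5.617e-01  8.273e-01  3.000e-04] [-1.27  0.26  0.91  1.8  -0.22  1.18 -2.25] cam [0.578 0.193 0.456] f [ 0.3 -0.8 -0.5] [-0.01  0.02 -0.02] 0.586
key_bar [249.3 186.7] 0.58
[{'xy': [220.0, 201.4], 'conf': 0.88}]
```

View pics/w22.png

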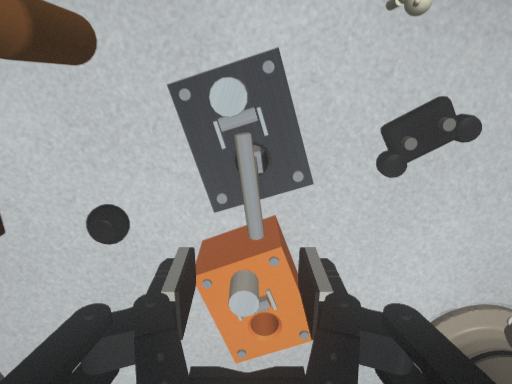

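View pics/s22.png

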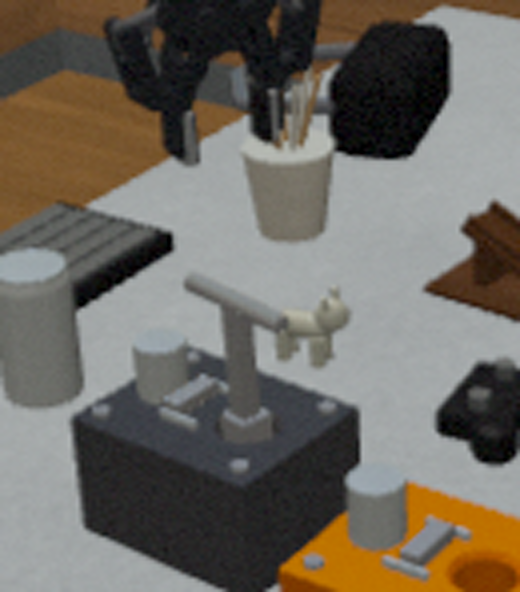

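```bash
cat > t6.py <<'E'
from h import *
L=lambda n:(lambda d:(d["K"],d["R"],d["t"]))(np.load(f"pics/{n}.npz"))
B=L("w22");S=cam("side")
sc=lambda x,y:(160+x/4-.4,120+y/3.7-.4)
a=tri([(B,(243.5,136)),(S,sc(190,282))]);b=tri([(B,(256,236)),(S,sc(282,322))]);print(a,b);d=a[0]-b[0];print(np.linalg.norm(d),np.degrees(np.arctan2(d[1],d[0])))
for z in (.195,.2,.205,.21):
  p,q=onz(B,(243,134),z),onz(B,(256,238),z);d=p-q;print(z,np.linalg.norm(d),np.degrees(np.arctan2(d[1],d[0])),(p+q)/2)
print(tri([(B,(249.3,186.7)),(S,(220,201.4))]))
E
python3 t6.py; python3 -c "
import cv2
a=cv2.imread('pics/w22.png');cv2.imwrite('pics/w22c.png',cv2.resize(a[40:250,155:325],None,fx=2.8,fy=2.8,interpolation=cv2.INTER_CUBIC))
a=cv2.imread('pics/w22.png');cv2.imwrite('pics/w22d.png',cv2.resize(a[65:185,190:290],None,fx=5,fy=5,interpolation=cv2.INTER_CUBIC))"
```

```text
(array([0.54121809, 0.21263199, 0.19910952]), [np.float64(0.0013533937848355304), np.float64(0.00135339378483543)]) (array([0.45691831, 0.23306757, 0.20171794]), [np.float64(0.00043349834887457006), np.float64(0.00043349834887437756)])
0.08678059243430755 -13.626524633217178
0.195 0.09193018146836864 -14.66909965598772 [0.4967275  0.22346652 0.195     ]
0.2 0.09017201290350514 -14.66909965598772 [0.49828405 0.22288744 0.2       ]
0.205 0.08841384433864183 -14.669099655987699 [0.49984061 0.22230835 0.205     ]
0.21 0.08665567577377833 -14.669099655987699 [0.50139716 0.22172926 0.21      ]
(array([0.49808816, 0.22146574, 0.19853962]), [np.float64(0.00207113570498687), np.float64(0.0020711357049869495)])
```

View pics/w22d.png

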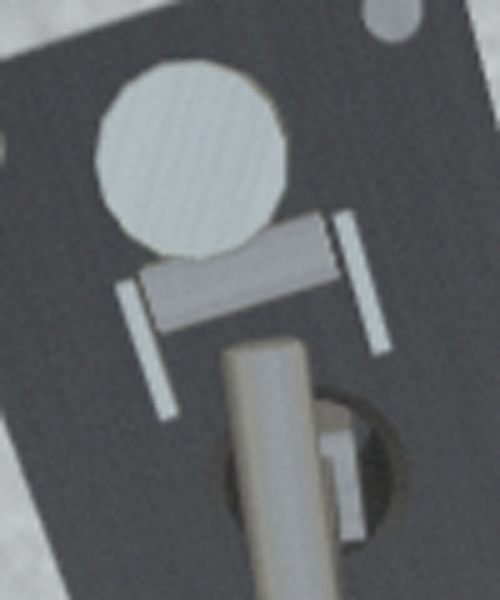

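```bash
cat > t7.py <<'E'
from h import *
L=lambda n:(lambda d:(d["K"],d["R"],d["t"]))(np.load(f"pics/{n}.npz"))
A,B=L("w6"),L("w22")
y=np.radians(-4.5);ax=np.array([np.cos(y),np.sin(y)])
ca=lambda p:(215+p[0]/5-.4,40+p[1]/5-.4); cb=lambda p:(190+p[0]/5-.4,65+p[1]/5-.4)
for n,C,c,sh,rl in [("before",A,ca,(398,300),[(387,197),(383,399)]),("after",B,cb,(239.5,272.5),[(363.5,282),(148,350)])]:
  s=onz(C,c(sh),.112)[:2]; r=np.mean([onz(C,c(p),.106)[:2] for p in rl],0)
  print(n,"shoe along block x from block centre",(s-[.5285,.2198])@ax,"rel rails",(s-r)@ax)
E
python3 t7.py
```

```text
before shoe along block x from block centre 0.012081844959594221 rel rails 0.002398810395438818
after shoe along block x from block centre 0.017336728309130994 rel rails 0.010177593925526744
```

>>> move_arm([
  {"fingers": 50, "translation": [0, 0, 40], "turn": 0},
  {"fingers": 50, "translation": [-20, -50, 0], "turn": 0},
  {"fingers": 50, "translation": [-20, -50, 0], "turn": 0},
  {"fingers": 50, "translation": [0, 0, 0], "turn": 0},
  {"fingers": 50, "translation": [0, 0, 0], "turn": 0},
  {"fingers": 50, "translation": [0, 0, 0], "turn": 0},
])

```text
t: 23.2
eef_pos: [0.4591, 0.1238, 0.3513]
tool_rot: [-0.001, -0.562, 0.827, -0.001]
contact_force: [0.1, 0.4, 0.3]
gripper_width: 0.587
```

```bash
python3 look.py w23 key_bar
python3 - <<'E'
from h import *
a=read_camera("side");cv2.imwrite("pics/s23.png",a);cv2.imwrite("pics/t23.png",read_camera("top"))
print(place_of("side","key_bar")[:1],get_obs()["contact_force"])
a=cv2.imread("pics/w23.png");cv2.imwrite("pics/w23c.png",a)
E
```

```text
23.25 [0.4592 0.1237 0.3513] [-6.000e-04 -5.622e-01  8.270e-01 -7.000e-04] [-1.34  0.    0.97  1.89  0.    1.25 -2.31] cam [0.538 0.095 0.495] f [-0.1  0.6 -0.2] [-0.05 -0.    0.01] 0.583
key_bar [131.4 171.6] 0.59
[{'xy': [215.5, 204.8], 'conf': 0.79}] [ 0.24136088 -0.02029131 -0.45051336]
```

View pics/w23.png

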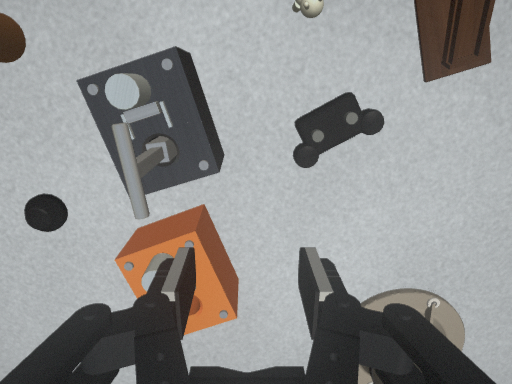

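View pics/s23.png

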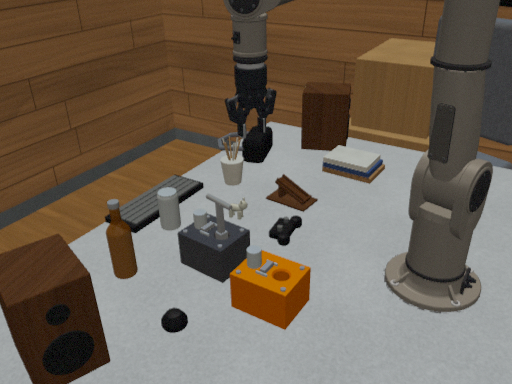

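View pics/t23.png

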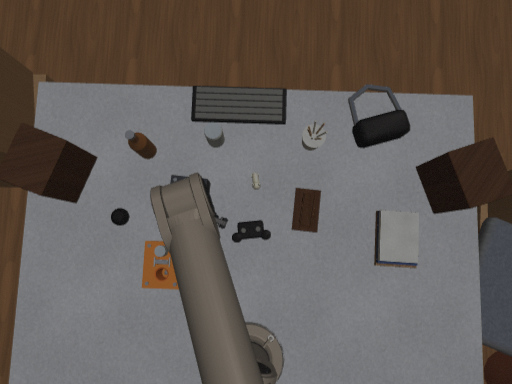

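```bash
python3 -c "
import cv2
a=cv2.imread('pics/w23.png');cv2.imwrite('pics/w23d.png',cv2.resize(a[60:225,70:230],None,fx=3.6,fy=3.6,interpolation=cv2.INTER_CUBIC))"
```

```text
(no output)
```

View pics/w23d.png

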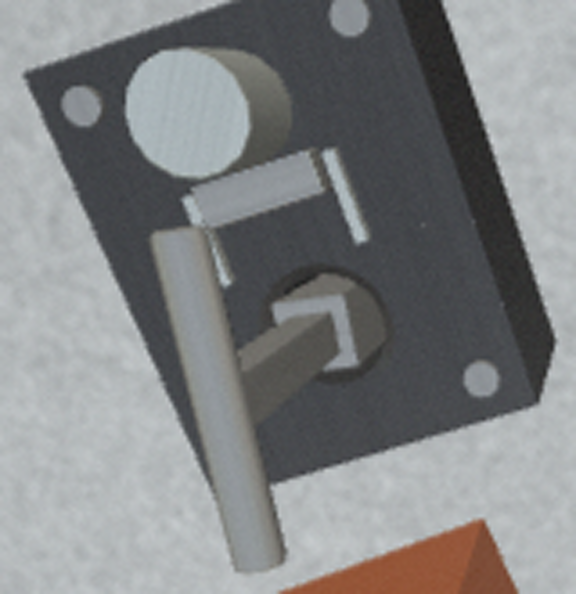

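The shoe lies against the mast with no gap visible at crop (255,165). The tube stands only slightly proud of the mouth and the bar is at about z = 0.20, so the key is seated. The bystanders match the first top picture, except where the arm hides the view. I'm handing in.

```bash
python3 -c "
from station import *
print(hand_in())"
```

```text
the job is handed in; nothing more can be done
None
```

The job is done and handed in at about 23 s of the 54 s allowed. The key stands fully down on the stem, and the stem is turned clockwise to its stop.

**What I did:** I gripped half of the key's crossbar and lifted it from the rest. Brisk moves swung it nearly upright, and I lowered it about 68 mm into the dark base's shaft and let go. I regripped the bar in the middle from above, pressed down with about 17–20 N and turned clockwise by roughly 1.7 rad of tool turn. Then I relieved the twist, released and backed off.

**Last checks:**
- **Seating:** the bar stands at z ≈ 0.199–0.201 m, against 0.200 m when seated. The key had in fact already dropped onto the stem when I first let go, because I had lined up its yaw with the stem beforehand.
- **Stop:** the turning moment rose from about 0.15 to 0.72 N m. The key's final yaw was about 105° clockwise, against about 103.5° expected at the stop.
- **Shoe:** it shows no gap to the mast in the close picture.
- **Bystanders:** they look unmoved wherever the camera could see them, and the robot touches nothing.

**Disagreements:**
- **Shoe travel:** measured against its rails it was about 7.8 mm where about 8.3 mm was expected, which is within pixel error. Measured against the block centre it came out at only 5.3 mm. I discounted that because the arm was still settling in that picture.
- **Key slip:** the key slipped about 7° in the grip at the stop.

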